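# Dock two fridge loggers and hold the reader pen on the dock's contact

## Robot

A 6-joint arm with a two-finger parallel gripper is mounted at the origin on the work surface. World frame = base frame: x ahead of the robot, y to its left, z up, the work surface at z = 0. Lengths are in mm, angles in rad, forces in N, time in s.
With the tool pointing down it reaches from about 300 to 850 mm from the base axis. Payload 5.4 kg.
Tool frame: the origin (TCP) lies on the centre line of the jaws, within the pads' length; the fingertips stand 17 mm ahead of it and the grasp point (between the pads) lies 2 mm behind it; y points along the fingers, z is the direction in which the jaws open and shut, and the axes are right-handed (so a half turn about y gives the same grasp; the last joint's range is limited). The gripper opens to 85 mm and grips with 20 to 120 N. Pads are 22 mm wide; open, the fingers measure 114 mm over their backs; the gripper's body (76 mm by 85 mm) begins 54 mm behind the grasp point. The pads swing forward as they close: fully open they stand 13 mm farther back than shut.
Start: joints at [-1.31, 0.158, 1.597, -0, 1.386, -0.21], TCP at [260.795, -512.438, 248.299] pointing down, gripper open.
Joint ranges: [-2.91, 2.91], [-0.94, 2.29], [0.18, 2.7], [-1.29, 4.43], [0.17, 2.64], [-3, 3]. Speed limits (rad/s): [2.57, 2.57, 3.14, 3.14, 3.14, 3.14].

## Interface

Orientations are given as a 3x3 rotation matrix whose columns are the frame's x, y, z axes.
In Python, from rig import manip, vision, job_done gives the robot as it stands.
- The arm moves only by the tool drive_tool, never from a script. Its argument "series" is a list of rows, each a list of 3 entries, a list of its own where there are three numbers: the shift along the world's x, y, z scaled (see below), then the turn, a rotation vector about the world's x, y, z scaled (see below), then the opening in per cent of the stroke, from 0 (shut) to 100 (fully open). A call has 1 to 5 rows; each row shifts and turns the pose as measured when the row begins; what a row does not reach is not made up. The controller multiplies each number of a shift by 25 mm and each number of a turn by 0.08 rad. A row lasts 1/12 s, in which the tool goes at most 41.7 mm and 7.16 degrees, less where a joint would pass 70% of its speed; a pose out of reach is approached as far as the arm can. A call with a number of a shift or a turn outside -1 to 1 is refused whole. A call with a gripper value outside its range is refused whole. The fingers move at their own pace and stop on an object; "force" is the grip in N (left out, the last holds). Time passes only in rows, so rows that do not move let the fingers close. It gives the time, the measured TCP pose, the force and the opening at its end, in the units of the state.
- manip.get_state(): the state, without advancing time (a new reading comes with each control period).
- vision.read_camera(name): name is "scene" or "top" or "wrist"; returns a dict with "img" (400x640x3 uint8, red, green, blue), "z_map" (400x640 float32, mm along the optical axis (not along the pixel's ray), 0 where there is no reading), "K" (3x3 intrinsics, pixels), "origin" and "orientation" of the camera in the world; the wrist camera has in their place "mount" (4x4, takes a point from camera to tool coordinates, whose origin is the TCP and whose axes are the tool frame's). Camera axes: x right, y up, looking along -z (the intrinsics and any distortion apply to the point x, -y, -z); pixel columns grow to the right and rows downward; lengths in mm; the calibration is good to about 2 mm. A picture is of the moment at which its call begins: read the wrist's pose just before it.
- job_done(): hands the job in, once; it reports no verdict.
Trained networks look in a picture, given as the dict that the camera call returned (one of the last four; its "shot" number tells which), for a name from the list of things; names that differ only in an ending like _2 or _b are one class to them, and where a whole thing is asked for, a point or a joint stands for the part that bears it (a point fixed in the world has none). Each returns a list of dicts, best first, with "conf" (0 to 1); they miss things now and then, are a little off and sometimes report something else, mostly with a low value. They report only what shows in the picture. A call takes as long as a camera call. They do not tell look-alikes from the thing itself.
- vision.outline_of(picture, name): "pixels" (400x640 bool, what is visible of it) and "bbox" ([left, top, right, bottom] in pixels, round what is visible of it).
- vision.pinpoint(picture, name): "position" ([column, row] in pixels: a listed point, or the origin of a listed thing).
The state is a dict: "time_s": time; "joint_positions": joint angles; "dq": joint speeds; "joint_torque": joint torques, N m; "tcp_pos": TCP position; "ee_rot": TCP orientation; "force": force on the tool from outside, world axes, zero at the start; "ft_torque": the same for the moment, N m; "width": finger opening in mm.
Only numpy, scipy, OpenCV 4.12 (cv2) and the standard library are available. Lean on these libraries where they do the work, as an engineer would, in place of code of your own. Each camera call takes 0.05 s, during which the arm holds its last target.

## Task

Read out the medicine fridge's temperature loggers: stand each of the two white logger sticks upright, fully home, in a well of the white read-out dock (either stick in either well), and let go of them. Then take the square-handled reader pen out of its small steel stand, set its sprung brass tip on the steel contact disc on the dock's sloping face, and finish while still holding it there: pen square to the sloping face and pressed lightly, so that its tip is pushed about half-way in, not to its stop. Leave the other things in the drawer where they are.

Things in the scene. Friction and masses are not known exactly. Their poses are not given: they have to be found in the camera images.
- logger_a: One of two identical logger sticks: white plastic cylinder with steel bands, 22 mm in diameter, 105 long, about 50 g, standing loose and upright on the drawer floor. Origin: centre of its lower end; z runs up the stick. The drawer is a grey open box about 450 x 970 mm inside, its floor 6 mm above the work surface, its walls 50 mm high.
- logger_b: The other logger stick, identical to logger_a; same origin and axes.
- dock: Read-out dock: white console 145 mm deep (x), 130 wide (y), 60 high, fixed on the drawer floor. Origin: on the underside, about 77 mm behind its front edge; x points from the sloping face to the wells, z up. Its back (x 4 to 64 mm) is a block with a flat top holding two round wells; in front of it a flat face slopes down at 25 degrees towards -x, from 59 mm high to 21 mm.
- well_left (a point): Centre of the floor of the dock's +y well, 34 mm behind and 30 mm beside the dock's origin, 15 mm above its underside. Round well, 28 mm bore, 45 mm deep, mouth at the block's top (45 mm above this point) with a 3 mm chamfer. Axes as the dock's. The wells are 60 mm apart; a seated stick stands 60 mm out of the block.
- well_right (a point): The same point in the dock's -y well.
- disc: Steel contact disc, 26 mm in diameter, raised 2 mm from the middle of the dock's sloping face, with a black rim and a black dot at its centre; rigid, fixed to the dock. Origin: centre of its exposed face; z points squarely out of the sloping face (25 degrees from vertical, leaning to the dock's -x), y as the dock's.
- pen_stand: Small steel stand, fixed on the drawer floor: a 60 mm square foot, four legs, and a 50 mm square, 25 mm thick block with a 16 mm through hole; the block's top is 55 mm above the origin, which is the centre of the underside.
- pen: Reader pen, loose, about 70 g, standing tip-down in the stand: black square handle 20 x 20 x 90 mm; below it a 12 mm round nose 30 mm long, then the brass tip, standing 16 mm out. Origin: centre of the handle's lower end (the shoulder, resting on the stand's top). z runs up along the handle (0 to +90 mm; the tip's end is at -46 mm), x and y square to the flats.
- pen_point (a point): The end of the pen's rounded brass tip (8 mm in diameter); it moves with the sprung tip; axes as the pen's.
- pen_tip (a joint): How far the brass tip is pushed into the pen: 0 is fully out, 0.012 m its stop. A spring pushes it out: 1.5 N to start it moving, 3 N at 6 mm, 4.5 N at the stop.
- funnel: Bystander: white pill funnel, 84 mm across, upright in a round steel stand, 118 mm high over all. Origin: centre of the underside. Loose.
- bottle: Bystander: dark green glass tablet bottle, 54 mm in diameter, 100 mm high. Origin: centre of the underside. Loose.
- pillbox: Bystander: flat chrome pillbox with rounded corners, 60 x 85 x 18 mm. Origin: centre of the underside. Loose.
- cups: Bystander: small white medicine cup, 45 mm across, 34 mm high. Origin: centre of the underside. Loose.
- splitter: Bystander: grey pill splitter with a clear lid, 50 x 90 x 28 mm. Origin: centre of the underside. Loose.
- tray: Bystander: cream melamine counting tray, 110 x 200 mm, 18 mm high, fixed to the drawer floor behind the dock. Origin: centre of the underside.
Things that resemble listed ones, but are neither listed nor needed, are in the scene too. Leave any orange look-alike of the pen alone.

How it is judged:
By the outcome, as a careful person would: the job done as asked, in the order asked, and still so for the second after the job is handed in, while the arm keeps its last pose, push and grip.
It also fails if it takes over 64 s, if anything falls off the work surface, if the arm or the gripper's body presses on something with over 40 N, if the wrist force passes 120 N, or if a joint passes its speed limit or range.

## Working session

There is one attempt and no reset: what is moved stays moved. The work goes in short steps, Python scripts to look and compute and a tool call to move; the robot and the scene stay as the last step left them, time stands still between calls to the robot, and variables do not carry over. Pictures are saved under pics/ and viewed, and the job is handed in when it is done.

Besides the shell and the picture viewer there is one more tool, called after "Call:" as name(argument=value, ...), one argument or row to a line, values as JSON. drive_tool: Moves the arm, as the interface text tells. Its arguments: {"type":"object","properties":{"series":{"type":"array"},"force":{"type":"number"}},"required":["series"]}

```bash
ls; mkdir -p pics; cat > h.py <<'E'
import numpy as np, cv2
from rig import manip, vision, job_done
def save(p,n): cv2.imwrite('pics/'+n, cv2.cvtColor(p['img'],cv2.COLOR_RGB2BGR))
def campose(p,st=None):
    if 'mount' in p and p.get('mount') is not None:
        T=np.eye(4);T[:3,:3]=np.array(st['ee_rot']);T[:3,3]=st['tcp_pos'];M=T@np.array(p['mount']);return M[:3,:3],M[:3,3]
    return np.array(p['orientation']),np.array(p['origin'])
def ray(p,uv,st=None):
    R,o=campose(p,st);K=np.array(p['K'])
    d=np.linalg.inv(K)@np.array([uv[0],uv[1],1.0]); d=np.array([d[0],-d[1],-d[2]])
    return o,R@d
def at_z(p,uv,z,st=None):
    o,d=ray(p,uv,st); return o+d*(z-o[2])/d[2]
def depthpt(p,uv,st=None):
    o,d=ray(p,uv,st); return o+d*p['z_map'][int(round(uv[1])),int(round(uv[0]))]
def cloud(p,mask,st=None):
    v,u=np.nonzero(mask&(p['z_map']>0));K=np.array(p['K']);R,o=campose(p,st)
    z=p['z_map'][v,u];d=np.linalg.inv(K)@np.stack([u,v,np.ones(len(u))]);d=d*z;d[1]*=-1;d[2]*=-1
    return (R@d).T+o
def proj(p,X,st=None):
    R,o=campose(p,st);K=np.array(p['K']);c=R.T@(np.array(X)-o);c=np.array([c[0],-c[1],-c[2]]);q=K@c;return q[:2]/q[2]
E
python3 - <<'E'
from h import *
st=manip.get_state();print({k:np.round(v,3) for k,v in st.items()})
for n in ['scene','top','wrist']:
    p=vision.read_camera(n);save(p,n+'0.png');print(n,[k for k in p],np.round(p['K'],1).tolist(), p.get('dist'))
    print(np.round(p.get('origin',0),1),np.round(p.get('orientation',0),3), np.round(p.get('mount',0),3))
    for t in ['logger_a','dock','well_left','well_right','disc','pen_stand','pen','pen_point']:
        for r in vision.pinpoint(p,t)[:4]:
            uv=r['position'];ii=np.clip(np.round(uv).astype(int),0,[639,399])
            print(t,round(r['conf'],2),np.round(uv,1),np.round(depthpt(p,ii,st),0),np.round(at_z(p,uv,6,st),0))
E
```

```text
pics
{'time_s': np.float64(0.0), 'joint_positions': array([-1.31 ,  0.159,  1.598,  0.   ,  1.386, -0.21 ]), 'dq': array([ 0.001,  0.002, -0.001,  0.   ,  0.001, -0.001]), 'joint_torque': array([ 1.0000e-03, -3.9599e+01, -3.3143e+01, -0.0000e+00,  8.0000e-03,
        0.0000e+00]), 'tcp_pos': array([ 260.663, -511.881,  247.296]), 'ee_rot': array([[-0.891, -0.   ,  0.454],
       [-0.454,  0.002, -0.891],
       [-0.   , -1.   , -0.002]]), 'force': array([-0.132,  0.555,  0.297]), 'ft_torque': array([-0.009,  0.024,  0.062]), 'width': np.float64(85.362)}
scene ['img', 'z_map', 'K', 'origin', 'orientation', 'shot'] [[467.9, 0.0, 323.7], [0.0, 467.9, 194.8], [0.0, 0.0, 1.0]] None
[1328.9  619.6  746.9] [[-0.602 -0.437  0.668]
 [ 0.798 -0.353  0.488]
 [ 0.023  0.827  0.561]] 0
logger_a 0.84 [418.1 250.2] [499. 298.  11.] [493. 297.   6.]
logger_a 0.67 [243.3 172.2] [ 501. -289.    5.] [ 502. -287.    6.]
logger_a 0.25 [325.7 223.4] [591.  90.  48.] [549.  58.   6.]
dock 0.84 [323.1 214.2] [586.  76.  66.] [521.  29.   6.]
well_left 0.88 [324.1 221.6] [598.  89.  55.] [545.  51.   6.]
wel
[... 823 characters left out ...]
6.]
well_left 0.86 [308.2 191.6] [550.  50.  60.] [558.  52.   6.]
well_right 0.81 [324.8 188.4] [570.  -6.  17.] [570.  -5.   6.]
disc 0.63 [311.6 212.2] [484.  36.  43.] [486.  38.   6.]
pen_stand 0.72 [261.6 141.9] [722. 214.  40.] [731. 221.   6.]
pen 0.61 [248.4 172.1] [603. 241. 121.] [622. 263.   6.]
pen 0.42 [199.8 262.2] [307. 418.   0.] [307. 417.   6.]
wrist ['img', 'z_map', 'K', 'mount', 'shot'] [[301.2, 0.0, 319.2], [0.0, 301.2, 196.6], [0.0, 0.0, 1.0]] None
0 0 [[ 1.00000e-03 -9.50000e-01 -3.12000e-01 -8.20770e+01]
 [-0.00000e+00  3.12000e-01 -9.50000e-01 -1.24409e+02]
 [ 1.00000e+00  1.00000e-03 -0.00000e+00 -6.50000e-02]
 [ 0.00000e+00  0.00000e+00  0.00000e+00  1.00000e+00]]
```

View pics/scene0.png

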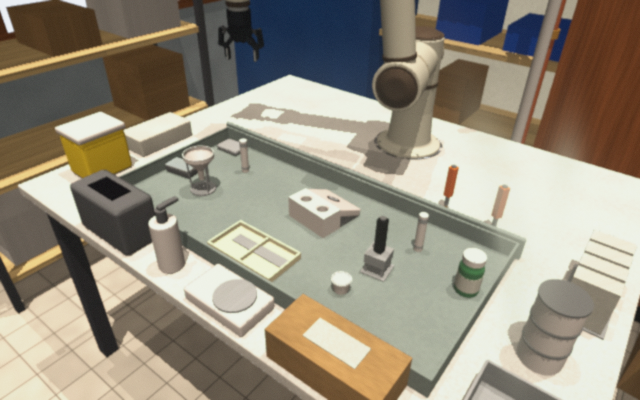

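View pics/top0.png

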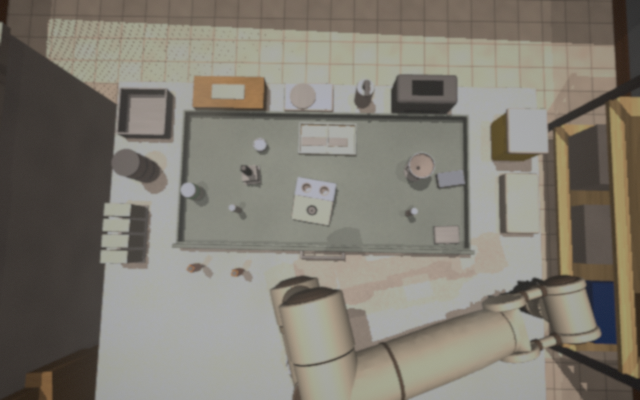

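View pics/wrist0.png

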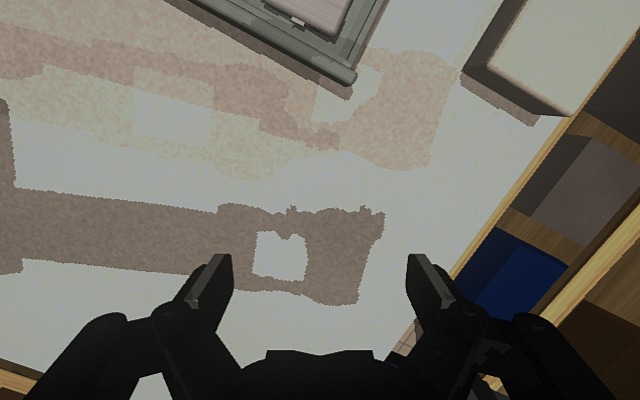

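Scene view: the loggers are at about (244,155) and (421,232), the dock at (323,208), and the black pen in its stand at (380,240). The two orange look-alikes are at (451,182) and (500,203), outside the drawer. The top view agrees, with loggers at (411,212) and (235,208), dock (314,201) and pen (248,172). Next I'll measure from depth.

```bash
python3 - <<'E'
from h import *
for n in ['top','scene']:
    p=vision.read_camera(n)
    for t in ['logger_a','dock','pen','pen_stand']:
        for r in vision.outline_of(p,t)[:3]:
            c=cloud(p,r['pixels'])
            if len(c)==0: continue
            hi=c[:,2]>np.percentile(c[:,2],97)-15
            print(n,t,round(r['conf'],2),r['bbox'],len(c),'med',np.round(np.median(c,0)),'zr',np.round(np.percentile(c[:,2],[2,50,98])),'top',np.round(c[hi].mean(0),1),hi.sum())
print(manip.get_state()['time_s'])
p=vision.read_camera('top')
for t in ['well_left','well_right','disc']:
    r=vision.pinpoint(p,t)[0]; z={'disc':47}.get(t,21); print(t,r['conf'],np.round(at_z(p,r['position'],z),1))
p=vision.read_camera('scene')
for t in ['well_left','well_right','disc']:
    for r in vision.pinpoint(p,t)[:2]: z={'disc':47}.get(t,21); print(t,r['conf'],np.round(at_z(p,r['position'],z),1))
E
```

```text
top logger_a 0.61 [230.2, 206.4, 244.5, 213.5] 71 med [487. 284.  94.] zr [ 12.  94. 115.] top [489.  288.5 108.9] 32
top logger_a 0.42 [406.6, 209.9, 419.9, 215.4] 82 med [ 490. -287.  103.] zr [  6. 103. 114.] top [ 490.1 -290.9  108.6] 44
top dock 0.92 [295.0, 180.4, 337.5, 223.7] 1590 med [521.  30.  55.] zr [19. 55. 70.] top [547.6  26.7  63.5] 817
top pen 0.62 [241.2, 164.9, 251.3, 176.5] 94 med [607. 246. 135.] zr [ 62. 135. 155.] top [610.6 248.9 149.6] 44
top pen 0.61 [229.7, 268.8, 245.2, 277.7] 87 med [286. 263. 127.] zr [ 51. 127. 142.] top [284.5 266.3 136.6] 43
top pen_stand 0.6 [241.2, 162.9, 263.8, 187.0] 275 med [599. 240.  56.] zr [ 3. 56. 68.] top [606.5 244.7  61. ] 154
top pen_stand 0.48 [436.6, 227.8, 459.5, 245.3] 452 med [ 419. -421.   23.] zr [16. 23. 28.] top [ 419.5 -420.2   22.6] 449
top pen_stand 0.19 [291.3, 175.8, 339.2, 224.1] 1621 med [522.  33.  55.] zr [19. 55. 70.] top [548.1  28.1  63.5] 837
scene logger_a 0.88 [414.3, 212.5, 424.4, 250.1] 366 med [498. 295.  63.] zr [  5.  63. 111.] top [495.5 294.3 105.4] 82
scene logger_a 0.67 [236.5, 138.7, 24
[... 460 characters left out ...]
[489.0, 184.7, 513.2, 226.1] 417 med [302. 409.  90.] zr [ 22.  90. 138.] top [300.9 408.1 131.7] 83
scene pen 0.67 [445.7, 164.8, 460.0, 206.1] 366 med [292. 272.  86.] zr [ -0.  86. 138.] top [290.6 271.7 131.8] 64
scene pen_stand 0.75 [361.2, 242.6, 395.2, 279.8] 760 med [629. 263.  41.] zr [ 7. 41. 62.] top [622.  258.3  58.2] 317
scene pen_stand 0.7 [288.4, 188.4, 360.5, 235.2] 2272 med [561.  47.  49.] zr [ 8. 49. 67.] top [559.4  33.5  62.4] 1036
1.85
well_left 0.56 [561.9  53.5  21. ]
well_right 0.77 [556.2  -4.8  21. ]
disc 0.52 [495.3  38.2  47. ]
well_left 0.86 [561.8  66.4  21. ]
well_right 0.94 [555.8  -7.5  21. ]
well_right 0.64 [552.4 449.8  21. ]
disc 0.49 [490.2  38.   47. ]
```

Call:
drive_tool(
  series=[
    [[0.9,0.9,0],[0,0,1],100],
    [[0.9,0.9,0],[0,0,1],100],
    [[0.9,0.9,0],[0,0,1],100],
    [[0.9,0.9,0],[0,0,1],100],
    [[0.9,0.9,0],[0,0,1],100],
  ],
)

```text
time_s: 2.67
tcp_pos: [372.2, -400.4, 248.4]
ee_rot: [[-0.64, -0.0, 0.768], [-0.768, -0.003, -0.64], [0.003, -1.0, 0.002]]
force: [-0.0, -0.4, -0.1]
width: 85.6
```

Call:
drive_tool(
  series=[
    [[0.9,0.9,0],[0,0,1],80],
    [[0.9,0.9,0],[0,0,1],60],
    [[0.9,0.9,0],[0,0,1],60],
    [[0.9,0.9,0],[0,0,1],60],
    [[0.9,0.9,0],[0,0,1],60],
  ],
)

```text
time_s: 3.08
tcp_pos: [489.4, -281.6, 249.2]
ee_rot: [[-0.271, 0.002, 0.962], [-0.962, -0.004, -0.271], [0.003, -1.0, 0.004]]
force: [0.2, -0.5, -0.2]
width: 51.4
```

```bash
python3 - <<'E'
from h import *
st=manip.get_state()
p=vision.read_camera('wrist');save(p,'w1.png')
print(st['tcp_pos'],st['joint_positions'])
for r in vision.outline_of(p,'logger_a')[:2]:
    c=cloud(p,r['pixels'],st); hi=c[:,2]>np.percentile(c[:,2],97)-6
    print(r['conf'],r['bbox'],np.percentile(c[:,2],[2,50,98]),c[hi].mean(0),np.median(c,0), (c[hi].max(0)+c[hi].min(0))/2,np.ptp(c[hi],0))
for r in vision.pinpoint(p,'logger_a')[:2]: print(r, at_z(p,r['position'],6,st))
E
```

```text
[ 489.38552372 -281.62892532  249.1525003 ] [-7.35416217e-01  1.28006705e-01  1.62903471e+00 -1.46789842e-03
  1.37990843e+00 -4.60416619e-01]
0.76 [314.4, 163.4, 338.2, 209.8] [  5.19885278 102.80248898 110.81442436] [ 492.97979813 -289.25564639  109.34891322] [ 494.02049872 -283.79808709  102.80248898] [ 492.81433794 -290.05858468  108.10031467] [21.6944583  21.02551627  6.77677003]
```

View pics/w1.png

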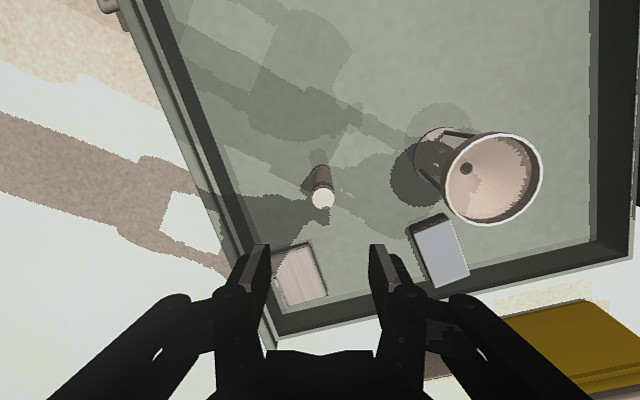

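The wrist view shows the logger top at pixel (322,198), which puts it at (493, -289.5) with its top at z≈111, as expected. Descending to grasp.

Call:
drive_tool(
  series=[
    [[0.14,-0.32,-0.8],[0,0,0],60],
    [[0,0,-1],[0,0,0],60],
    [[0,0,-1],[0,0,0],60],
    [[0,0,-1],[0,0,0],60],
    [[0,0,-1],[0,0,0],60],
  ],
)

```text
time_s: 3.65
tcp_pos: [494.1, -297.4, 133.7]
ee_rot: [[-0.28, 0.014, 0.96], [-0.96, -0.019, -0.279], [0.014, -1.0, 0.018]]
force: [0.0, -0.2, -0.4]
width: 51.2
```

Call:
drive_tool(
  series=[
    [[0,0,-1],[0,0,0],60],
    [[0,0,-0.9],[0,0,0],60],
    [[0,0,0],[0,0,0],60],
  ],
)

```text
time_s: 3.9
tcp_pos: [488.2, -298.6, 78.8]
ee_rot: [[-0.287, 0.006, 0.958], [-0.958, -0.014, -0.287], [0.011, -1.0, 0.01]]
force: [-1.0, 1.0, -0.7]
width: 51.3
```

Call:
drive_tool(
  series=[
    [[0.2,0.36,0],[0.17,0.08,0],60],
    [[0,0,0],[0,0,0],60],
  ],
)

```text
time_s: 4.07
tcp_pos: [492.0, -290.4, 79.0]
ee_rot: [[-0.291, -0.003, 0.957], [-0.957, 0.002, -0.291], [-0.001, -1.0, -0.003]]
force: [1.3, 0.7, 0.8]
width: 51.1
```

Call:
drive_tool(
  series=[
    [[0,0,0],[0,0,0],15],
    [[0,0,0],[0,0,0],15],
    [[0,0,0],[0,0,0],15],
    [[0,0,0],[0,0,0],15],
  ],
  force=40,
)

```text
time_s: 4.4
tcp_pos: [494.8, -293.2, 84.8]
ee_rot: [[-0.292, 0.004, 0.957], [-0.957, -0.004, -0.292], [0.003, -1.0, 0.005]]
force: [0.4, -1.3, -0.2]
width: 21.4
```

Call:
drive_tool(
  series=[
    [[0,0,1],[0,0,0],15],
    [[0,0,1],[0,0,0],15],
    [[0,0.3,1],[0,0,0.3],15],
    [[0.2,0.8,1],[0,0,0.3],15],
    [[0.2,1,1],[0,0,0.3],15],
  ],
)

```text
time_s: 4.82
tcp_pos: [500.8, -240.6, 210.4]
ee_rot: [[-0.225, -0.003, 0.974], [-0.974, -0.0, -0.225], [0.001, -1.0, -0.003]]
force: [1.1, 1.1, -0.3]
width: 21.3
```

Call:
drive_tool(
  series=[
    [[0.2,1,1],[0,0,0.3],15],
    [[0.2,1,0.6],[0,0,0.3],15],
    [[0.2,1,0],[0,0,0],15],
    [[0.2,1,0],[0,0,0],15],
    [[0.2,1,0],[0,0,0],15],
  ],
)

```text
time_s: 5.23
tcp_pos: [530.0, -112.9, 265.2]
ee_rot: [[-0.177, 0.015, 0.984], [-0.984, -0.011, -0.177], [0.009, -1.0, 0.017]]
force: [0.3, -0.5, -0.1]
width: 21.4
```

Call:
drive_tool(
  series=[
    [[0.3,1,0],[0,0,0],15],
    [[0.2,1,0],[0,0,0],15],
    [[0,0,0],[0.14,0.19,0],15],
    [[0,0,0],[0,0,0],15],
  ],
)

```text
time_s: 5.57
tcp_pos: [543.9, -55.5, 268.9]
ee_rot: [[-0.171, 0.006, 0.985], [-0.985, -0.0, -0.171], [-0.001, -1.0, 0.006]]
force: [0.1, -0.7, -0.3]
width: 21.0
```

```bash
python3 - <<'E'
from h import *
import pickle
st=manip.get_state()
p=vision.read_camera('wrist');save(p,'w2.png')
print(st['tcp_pos'],st['ee_rot'])
pk={'st':st,'p':p,'out':{},'pin':{}}
for t in ['well_left','well_right','disc','dock']:
    for r in vision.pinpoint(p,t)[:2]: print(t,round(r['conf'],2),np.round(r['position'],1), np.round(at_z(p,r['position'],{'disc':47,'dock':6}.get(t,21),st),1))
pk['out']=vision.outline_of(p,'dock')[:1]; pk['log']=vision.outline_of(p,'logger_a')[:2]
pickle.dump(pk,open('w2.pkl','wb'))
c=cloud(p,pk['out'][0]['pixels'],st)
top=c[abs(c[:,2]-66)<4]; print(len(c),len(top))
r=cv2.minAreaRect(top[:,:2].astype(np.float32));print(r,top[:,2].mean())
E
```

```text
[543.87735066 -55.49327109 268.93107485] [[-1.70815692e-01  5.85327576e-03  9.85285613e-01]
 [-9.85302769e-01 -3.31842677e-04 -1.70816695e-01]
 [-6.72877404e-04 -9.99982814e-01  5.82393275e-03]]
well_left 0.73 [319.   69.1] [566.1  54.8  21. ]
well_right 0.67 [320.8 119.8] [558.6  -1.   21. ]
disc 0.84 [255.   91.9] [493.2  42.1  47. ]
dock 0.85 [291.2  91.5] [528.9  37.1   6. ]Traceback (most recent call last):
  File "<stdin>", line 11, in <module>
IndexError: list index out of range
```

View pics/w2.png

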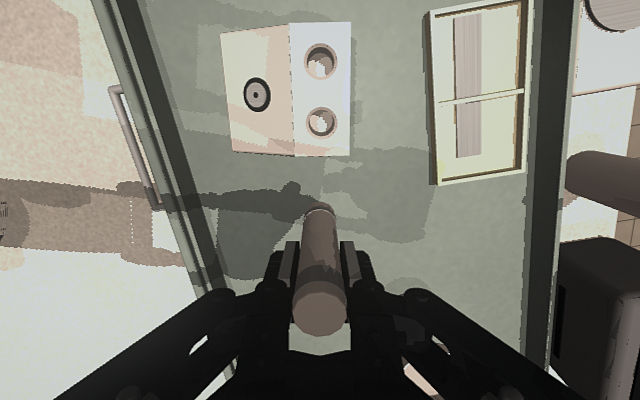

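The picture shows the dock at the top with well mouths at (320,61) and (322,122) and the disc at (257,95). The held stick runs from (318,310) at the top to (320,210) at its lower end and looks straight. I'll fit the dock more exactly.

```bash
cat > dock.py <<'E'
from h import *
def dockfit(p,st,box=(200,10,370,170)):
    u0,v0,u1,v1=box
    m=np.zeros((400,640),bool);m[v0:v1,u0:u1]=True
    R,o=campose(p,st)
    v,u=np.nonzero(m); 
    K=p['K'];z=p['z_map'][v,u];d=np.linalg.inv(K)@np.stack([u,v,np.ones(len(u))])*z;d[1]*=-1;d[2]*=-1
    W=(R@d).T+o
    Z=np.zeros((400,640));Z[v,u]=W[:,2]
    top=((Z>61)&(Z<72)).astype(np.uint8)
    top=cv2.morphologyEx(top,cv2.MORPH_OPEN,np.ones((3,3),np.uint8))
    n,l,s,_=cv2.connectedComponentsWithStats(top);k=1+np.argmax(s[1:,4]);top=(l==k).astype(np.uint8)
    print('topz',np.median(Z[top>0]),s[k])
    cs,h=cv2.findContours(top,cv2.RETR_CCOMP,cv2.CHAIN_APPROX_NONE)
    out=[]
    for c,hh in zip(cs,h[0]):
        if hh[3]>=0 and cv2.contourArea(c)>80:
            P=np.array([at_z(p,q[0],66,st)[:2] for q in c]);(cx,cy),r=cv2.minEnclosingCircle(P.astype(np.float32))
            print('hole px',c.mean(0),'world mean',P.mean(0),'circ',cx,cy,r);out.append(P.mean(0))
        elif hh[3]<0:
            P=np.array([at_z(p,q[0],66,st)[:2] for q in c]);print('rect',cv2.minAreaRect(P.astype(np.float32)))
    if len(out)==2:
        a,b=sorted(out,key=lambda q:-q[1]);y=(a-b);print('dist',np.linalg.norm(y),'yaw',np.arctan2(-y[0],y[1]))
    return Z
E
python3 - <<'E'
from dock import *
st=manip.get_state();p=vision.read_camera('wrist')
Z=dockfit(p,st)
# slope
R,o=campose(p,st)
m=np.zeros((400,640),bool);m[30:150,225:292]=True
c=cloud(p,m,st);c=c[(c[:,2]>28)&(c[:,2]<58)]
q=c-c.mean(0);n=np.linalg.svd(q,full_matrices=False)[2][2];n*=np.sign(n[2]);print('slope n',n,np.degrees(np.arccos(n[2])),c.mean(0),np.arctan2(-n[1],-n[0]))
# disc ring: dark
g=cv2.cvtColor(p['img'],cv2.COLOR_RGB2GRAY)
print(g[85:106,240:275])
# held stick
m=np.zeros((400,640),bool);m[203:335,290:350]=True
c=cloud(p,m,st);t=(c-st['tcp_pos'])@st['ee_rot']
s=(t[:,1]>20)&(t[:,1]<90)&(abs(t[:,2])<14)&(abs(t[:,0])<15);t=t[s]
for a in range(-30,80,10):
    k=(t[:,1]>a)&(t[:,1]<a+10)
    if k.sum()>5: print(a,k.sum(),t[k].mean(0),np.percentile(t[k][:,2],[3,97]),np.percentile(t[k][:,0],3))
print(t[:,1].max())
E
```

```text
topz 64.64477121159103 [ 284   20   67  135 7057]
rect ((560.6148681640625, 28.792675018310547), (129.6102752685547, 64.62663269042969), 81.51031494140625)
hole px [[321.46153846 120.96153846]] world mean [558.52633575  -0.67483361] circ 558.427978515625 -0.5157670378684998 14.8860445022583
hole px [[320.44318182  59.61363636]] world mean [567.74036606  57.85661577] circ 567.9037475585938 57.793212890625 15.195911407470703
dist 59.25224824207592 yaw -0.15613881317788875
slope n [-0.41908649  0.06523762  0.90559956] 25.095844561008608 [492.35205261  43.07587294  43.78329765] -0.1544268472126123
[[206 206 211 209 148  29  39  68 136 164 157 156 156 156 156 156 155 158
  159 159 161 165 156 103  37  47  45  36 117 217 202 199 197 197 197]
 [206 208 213 196  61  33  37  92 166 159 157 156 156 155 157 156 155 156
  157 158 159 161 166 147  49  42  45  39  64 153 208 199 198 197 198]
 [207 208 217 198  24  35  67 139 165 159 159 158 158 158 159 159 159 159
  160 160 160 161 164 160 114  58  44  46  45 125 212 199 197 197 198]
 [206 209 205 149  24  38  98 172 165 160 160 160 161 163 162 16
[... 2415 characters left out ...]
206 207 211 219 191  18  36  39  41  54  90 149 174 172 173
  167 133  88  49  43  47  47  43  31 106 213 205 198 198 198 197 197]]
20 295 [-9.83035136 24.81634498  1.45064986] [-8.47674125 11.08886568] -12.147765622467059
30 241 [-9.94291103 34.8804148   1.37187332] [-8.323491   11.09145535] -12.277202371953214
40 207 [-10.01686908  44.9509607    1.54157906] [-8.37909083 11.07675319] -12.253783524129595
50 210 [-9.79037901 55.71687829  1.53996781] [-8.48944357 11.79293266] -12.381708800450847
60 136 [-10.30122877  64.22076552   1.76239984] [-8.02398742 12.11654494] -12.650364028809745
70 71 [-9.99616306 72.76117875  1.86786683] [-7.7779373  11.19983947] -12.139067841400344
76.88763757630134
```

Dock fit: yaw ≈ -0.155 rad, slope 25.1°, and wells about 59.3 mm apart, which matches the 60 mm given. Allowing for where the stick appears in the hand, the TCP target for the right well is (557, -1.6).

Call:
drive_tool(
  series=[
    [[0.2,0.8,-0.8],[0,0.07,0.1],15],
    [[0.2,0.7,-0.9],[0,0,0.1],15],
    [[0.1,0.4,-0.9],[0,0,0],15],
    [[0,0.2,-0.9],[0,0,0],15],
    [[0,0,-0.5],[0,0,0],15],
  ],
)

```text
time_s: 6.38
tcp_pos: [559.1, -6.1, 170.0]
ee_rot: [[-0.163, 0.011, 0.987], [-0.987, -0.004, -0.163], [0.002, -1.0, 0.012]]
force: [0.1, 1.1, -1.0]
width: 20.9
```

Call:
drive_tool(
  series=[
    [[0,0,0],[0,0,0],15],
  ],
)

```text
time_s: 6.47
tcp_pos: [557.1, -5.7, 166.7]
ee_rot: [[-0.163, 0.006, 0.987], [-0.987, -0.003, -0.163], [0.002, -1.0, 0.006]]
force: [-0.2, 0.1, -1.0]
width: 21.2
```

Call:
drive_tool(
  series=[
    [[0,0.17,-0.2],[0.04,0.07,0],15],
    [[0,0,0],[0,0,0],15],
  ],
)

```text
time_s: 6.63
tcp_pos: [556.8, -1.7, 161.3]
ee_rot: [[-0.164, -0.002, 0.986], [-0.986, 0.001, -0.164], [-0.001, -1.0, -0.002]]
force: [-0.3, 0.4, -0.4]
width: 21.0
```

```bash
python3 - <<'E'
from h import *
st=manip.get_state();p=vision.read_camera('wrist');save(p,'w3.png');print(st['tcp_pos'],st['ee_rot'])
E
```

```text
[556.82139053  -1.65385773 161.33852844] [[-1.64226988e-01 -1.64314872e-03  9.86421207e-01]
 [-9.86422209e-01  1.13456000e-03 -1.64225265e-01]
 [-8.49307511e-04 -9.99998006e-01 -1.80716376e-03]]
```

View pics/w3.png

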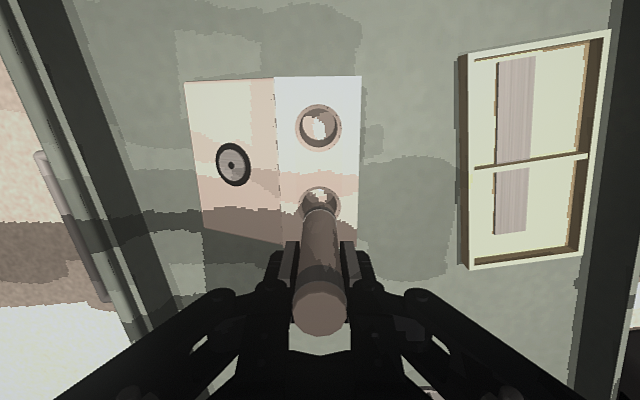

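The stick's lower end at (320,213) is centred over the right well mouth at (320,205). Descending, slowly near the floor.

Call:
drive_tool(
  series=[
    [[0,0,-0.6],[0,0,0],15],
    [[0,0,-0.6],[0,0,0],15],
    [[0,0,-0.4],[0,0,0],15],
    [[0,0,0],[0,0,0],15],
  ],
)

```text
time_s: 7.02
tcp_pos: [567.6, -5.0, 140.4]
ee_rot: [[-0.165, 0.024, 0.986], [-0.986, -0.005, -0.165], [0.001, -1.0, 0.025]]
force: [0.3, 0.1, -0.6]
width: 21.0
```

```bash
python3 - <<'E'
from h import *
st=manip.get_state();p=vision.read_camera('wrist');save(p,'w4.png');print(st['tcp_pos'],st['ee_rot'],st['force'],st['dq'],st['joint_positions'])
E
```

```text
[567.57648959  -5.00957888 140.39067052] [[-0.16483482  0.02403057  0.9860284 ]
 [-0.98632032 -0.00533897 -0.1647535 ]
 [ 0.00130526 -0.99969697  0.02458188]] [ 0.3065912   0.11538955 -0.6475008 ] [-0.00036089 -0.06669579 -0.07288158 -0.00666759  0.12751143 -0.00085858] [-2.21709797e-01  2.29023608e-01  1.73927552e+00  8.32945617e-05
  1.14867464e+00 -5.61683548e-02]
```

View pics/w4.png

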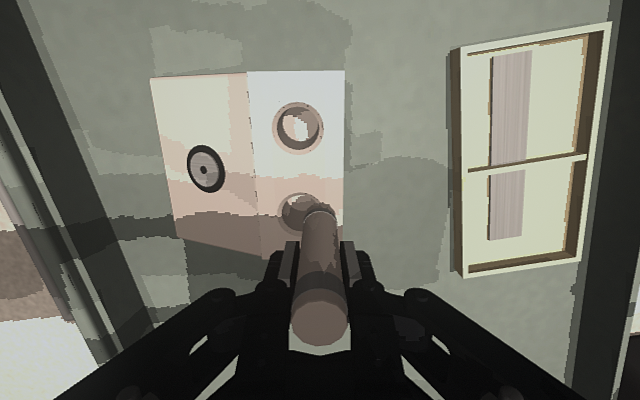

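The stick is still above the block but has drifted about 18 px to the right, because the lagging joints drift sideways on the descent. I'll realign and use smaller steps.

Call:
drive_tool(
  series=[
    [[-0.43,0.13,0.4],[0.07,0.3,0],15],
    [[0,0,0],[0,0,0],15],
  ],
)

```text
time_s: 7.23
tcp_pos: [558.7, -2.8, 154.2]
ee_rot: [[-0.165, 0.005, 0.986], [-0.986, -0.001, -0.165], [0.0, -1.0, 0.005]]
force: [0.5, -0.2, 0.1]
width: 21.0
```

Call:
drive_tool(
  series=[
    [[-0.1,0.04,-0.2],[0,0.06,0],15],
  ],
)

```text
time_s: 7.32
tcp_pos: [557.6, -2.4, 150.6]
ee_rot: [[-0.166, 0.004, 0.986], [-0.986, -0.002, -0.166], [0.002, -1.0, 0.004]]
force: [0.0, 0.1, -0.6]
width: 21.0
```

Call:
drive_tool(
  series=[
    [[-0.06,0,-0.2],[0,0.05,0],15],
  ],
)

```text
time_s: 7.4
tcp_pos: [556.4, -2.5, 145.6]
ee_rot: [[-0.166, 0.001, 0.986], [-0.986, -0.003, -0.166], [0.002, -1.0, 0.002]]
force: [-0.3, 0.5, -1.1]
width: 21.1
```

Call:
drive_tool(
  series=[
    [[-0.02,0.04,-0.25],[0.03,0.05,0],15],
    [[-0.04,0.02,-0.25],[0.02,0.05,0],15],
  ],
)

```text
time_s: 7.57
tcp_pos: [554.6, -1.1, 131.3]
ee_rot: [[-0.166, -0.007, 0.986], [-0.986, 0.002, -0.166], [-0.0, -1.0, -0.007]]
force: [-0.3, -0.1, -1.1]
width: 21.0
```

Call:
drive_tool(
  series=[
    [[-0.03,0.02,-0.25],[0.03,0.05,0],15],
    [[-0.03,0.02,-0.25],[0.02,0.05,0],15],
  ],
)

```text
time_s: 7.73
tcp_pos: [554.2, -1.0, 117.1]
ee_rot: [[-0.166, -0.013, 0.986], [-0.986, 0.004, -0.166], [-0.002, -1.0, -0.013]]
force: [2.6, -2.5, 1.9]
width: 21.1
```

Call:
drive_tool(
  series=[
    [[0.12,-0.03,-0.1],[-0.05,-0.16,0],15],
    [[0,0,-0.15],[0,0,0],15],
  ],
)

```text
time_s: 7.9
tcp_pos: [556.3, -1.5, 108.3]
ee_rot: [[-0.167, -0.003, 0.986], [-0.986, 0.001, -0.167], [-0.0, -1.0, -0.003]]
force: [0.7, 0.2, -0.9]
width: 20.9
```

Call:
drive_tool(
  series=[
    [[0,0,-0.15],[0,0,0],15],
    [[0,0,-0.15],[0,0,0],15],
  ],
)

```text
time_s: 8.07
tcp_pos: [555.1, -1.0, 98.8]
ee_rot: [[-0.167, -0.006, 0.986], [-0.986, 0.002, -0.167], [-0.001, -1.0, -0.006]]
force: [-0.4, 0.1, -0.8]
width: 20.9
```

Call:
drive_tool(
  series=[
    [[0.05,0,-0.12],[0,-0.06,0],15],
  ],
)

```text
time_s: 8.15
tcp_pos: [555.8, -0.8, 94.9]
ee_rot: [[-0.167, -0.002, 0.986], [-0.986, 0.002, -0.167], [-0.002, -1.0, -0.003]]
force: [-0.4, 0.9, -1.0]
width: 20.9
```

Call:
drive_tool(
  series=[
    [[0.03,0,-0.1],[0,-0.02,0],15],
  ],
)

```text
time_s: 8.23
tcp_pos: [556.5, -0.6, 92.3]
ee_rot: [[-0.166, -0.001, 0.986], [-0.986, 0.003, -0.166], [-0.003, -1.0, -0.001]]
force: [-5.6, 1.6, 26.9]
width: 21.2
```

Call:
drive_tool(
  series=[
    [[0,0,0.05],[0,0,0],50],
    [[0,0,0],[0,0,0],50],
    [[0,0,0],[0,0,0],50],
  ],
)

```text
time_s: 8.48
tcp_pos: [556.9, -0.4, 93.8]
ee_rot: [[-0.166, -0.0, 0.986], [-0.986, 0.003, -0.166], [-0.003, -1.0, -0.0]]
force: [0.5, 0.4, 0.6]
width: 43.0
```

Call:
drive_tool(
  series=[
    [[0,0,0.5],[0,0,0],55],
    [[0,0,0.8],[0,0,0],55],
    [[0,0,1],[0,0,0],55],
    [[0,0,1],[0,0,0],55],
    [[0,0.4,1],[0,0,0],55],
  ],
)

```text
time_s: 8.9
tcp_pos: [551.8, 9.5, 201.6]
ee_rot: [[-0.168, -0.013, 0.986], [-0.986, 0.005, -0.168], [-0.003, -1.0, -0.013]]
force: [-0.0, 0.7, -0.0]
width: 46.9
```

```bash
python3 - <<'E'
from h import *
st=manip.get_state();p=vision.read_camera('wrist');save(p,'w5.png');print(st['tcp_pos'],st['ee_rot'],st['force'])
q=vision.read_camera('scene');save(q,'s5.png')
for P,s in ((p,st),(q,None)):
  for r in vision.outline_of(P,'logger_a')[:3]:
    c=cloud(P,r['pixels'],s)
    if len(c): print(r['conf'],r['bbox'],np.percentile(c[:,2],[2,50,90,98]),np.median(c[c[:,2]>np.percentile(c[:,2],98)-10],0))
  print(np.round(np.median(cloud(P,np.ones((400,640),bool),s)[:, 2]),1))
E
```

```text
[551.77623745   9.54869431 201.62298333] [[-0.16797253 -0.01279669  0.98570862]
 [-0.98578795  0.00493021 -0.16792204]
 [-0.0027109  -0.99990596 -0.01344296]] [-0.03281315  0.65056177 -0.02667543]
0.94 [315.5, 185.7, 347.8, 240.1] [ 62.01313823 123.02226872 125.17013197 125.65849784] [559.3589597    3.73590781 124.48605148]
6.1
0.6 [413.4, 210.7, 423.2, 250.0] [  5.87943241  63.79851016 109.22093448 111.43505319] [493.6791247  293.22100333 109.47770066]
0.48 [299.3, 176.4, 310.2, 201.4] [ 65.99308228 100.29875567 124.98766914 126.17943962] [561.07131652   2.19356759 124.42966701]
5.6
```

View pics/w5.png

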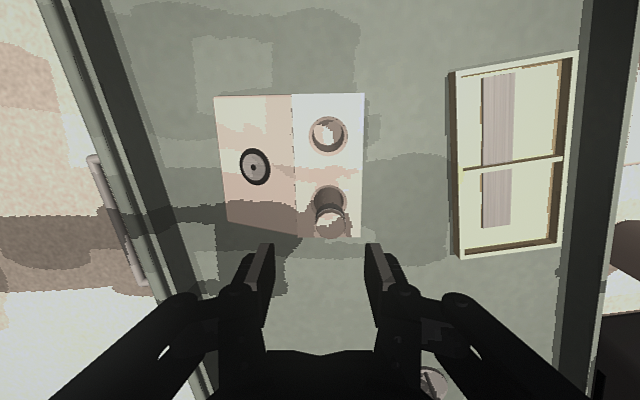

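View pics/s5.png

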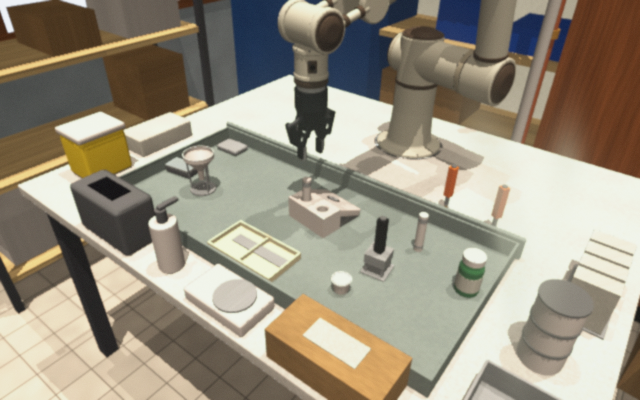

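The stick in the right well has its top at z≈125.5 (126 expected), so it's fully home. Now logger_b.

Call:
drive_tool(
  series=[
    [[-0.2,1,0.5],[0,-0.1,0],60],
    [[-0.2,1,0.5],[0,0,0],60],
    [[-0.2,1,0.4],[0,0,0],60],
    [[-0.2,1,0.2],[0,0,0],60],
    [[-0.2,1,0],[0,0,0],60],
  ],
)

```text
time_s: 9.52
tcp_pos: [523.0, 134.4, 235.9]
ee_rot: [[-0.176, -0.015, 0.984], [-0.984, 0.004, -0.176], [-0.001, -1.0, -0.016]]
force: [-0.5, 0.3, -0.1]
width: 51.3
```

Call:
drive_tool(
  series=[
    [[-0.2,1,0],[0,0,0],60],
    [[-0.2,1,0],[0,0,0],60],
    [[-0.2,1,0],[0,0,0],60],
    [[-0.2,1,0],[0,0,0],60],
    [[-0.2,0.8,0],[0,0,0],60],
  ],
)

```text
time_s: 9.93
tcp_pos: [492.2, 258.8, 229.0]
ee_rot: [[-0.177, -0.028, 0.984], [-0.984, 0.002, -0.177], [0.003, -1.0, -0.028]]
force: [0.8, 0.2, 0.4]
width: 51.3
```

Call:
drive_tool(
  series=[
    [[-0.1,0.8,0],[-0.03,-0.35,0],60],
    [[0,0,0],[0,0,0],60],
  ],
)

```text
time_s: 10.1
tcp_pos: [486.6, 281.9, 225.6]
ee_rot: [[-0.174, -0.005, 0.985], [-0.985, -0.002, -0.174], [0.003, -1.0, -0.005]]
force: [-0.8, -0.2, -0.8]
width: 51.6
```

```bash
python3 - <<'E'
from h import *
st=manip.get_state();p=vision.read_camera('wrist');save(p,'w6.png');print(st['tcp_pos'],st['ee_rot'],st['joint_positions'])
for t in ['logger_b','pen']:
  for r in vision.outline_of(p,t)[:2]:
    c=cloud(p,r['pixels'],st); hi=c[:,2]>np.percentile(c[:,2],97)-6
    print(t,r['conf'],r['bbox'],np.percentile(c[:,2],[2,50,98]),c[hi].mean(0), (c[hi].max(0)+c[hi].min(0))/2,np.ptp(c[hi],0))
E
```

```text
[486.63249579 281.94550462 225.55516907] [[-0.17379824 -0.00535925  0.9847667 ]
 [-0.98477808 -0.00160312 -0.17380898]
 [ 0.00251019 -0.99998435 -0.00499906]] [3.10224153e-01 1.47820457e-01 1.65451040e+00 1.12286417e-04
 1.34485465e+00 4.84890830e-01]
logger_b 0.73 [312.4, 155.8, 332.9, 199.9] [ 20.654799   108.79912635 110.83348478] [491.91239728 294.55528129 109.54618754] [492.02432476 293.8476667  108.19193629] [19.911147   20.86807273  6.79944112]
pen 0.87 [67.7, 205.3, 164.3, 271.1] [  6.48914112 105.45348901 137.58458686] [289.35492678 272.49411994 135.09593491] [287.73347693 271.03922668 134.98449352] [20.65856557 22.05253698  7.14591298]
pen 0.79 [438.6, 180.0, 508.8, 237.3] [ 66.80955828 129.49697373 153.47809531] [611.65650262 254.50095627 150.98560706] [612.59882536 252.9016441  151.06127152] [19.93407531 21.12519928  7.52221042]
```

View pics/w6.png

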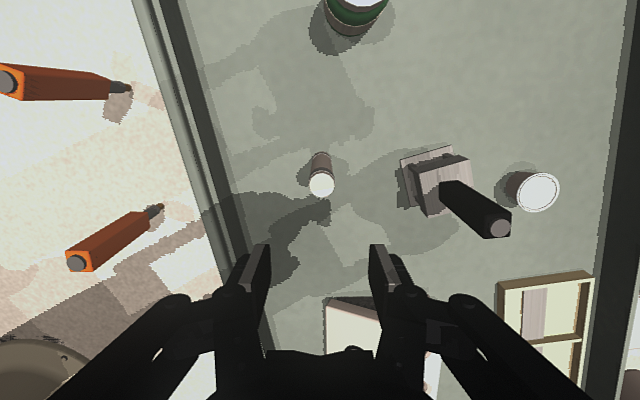

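The wrist view shows logger_b's top at (321,185), which puts it at (492, 294). The pen top is at (499,228). Descending in stages.

Call:
drive_tool(
  series=[
    [[0.15,0.4,-0.6],[0,0,0],60],
    [[0,0,-0.7],[0,0,0],60],
    [[0,0,-0.7],[0,0,0],60],
    [[0,0,-0.6],[0,0,0],60],
  ],
)

```text
time_s: 10.58
tcp_pos: [496.5, 284.7, 162.5]
ee_rot: [[-0.183, 0.002, 0.983], [-0.983, -0.003, -0.183], [0.002, -1.0, 0.002]]
force: [0.4, -0.1, 0.2]
width: 51.2
```

Call:
drive_tool(
  series=[
    [[-0.15,0.35,-0.6],[0,0,0],60],
    [[-0.1,0,-0.6],[0,0,0],60],
  ],
)

```text
time_s: 10.75
tcp_pos: [491.6, 290.4, 130.6]
ee_rot: [[-0.187, 0.001, 0.982], [-0.982, -0.004, -0.187], [0.003, -1.0, 0.002]]
force: [-0.3, 0.9, 0.7]
width: 51.5
```

Call:
drive_tool(
  series=[
    [[0,0,-0.6],[0,0,0],60],
    [[0,0,-0.5],[0,0,0],60],
  ],
)

```text
time_s: 10.92
tcp_pos: [491.7, 287.5, 100.5]
ee_rot: [[-0.191, -0.001, 0.982], [-0.982, -0.005, -0.191], [0.005, -1.0, -0.0]]
force: [0.4, -0.3, 0.1]
width: 51.5
```

Call:
drive_tool(
  series=[
    [[-0.02,0.2,-0.5],[0,0,0],60],
    [[0,0.05,-0.2],[0.06,0,0.2],60],
  ],
)

```text
time_s: 11.08
tcp_pos: [490.8, 291.6, 79.7]
ee_rot: [[-0.178, -0.005, 0.984], [-0.984, -0.002, -0.178], [0.003, -1.0, -0.005]]
force: [-1.1, -0.0, -1.0]
width: 51.5
```

Call:
drive_tool(
  series=[
    [[0,0,0],[0,0,0.1],60],
  ],
)

```text
time_s: 11.17
tcp_pos: [490.2, 291.0, 78.2]
ee_rot: [[-0.169, -0.007, 0.986], [-0.986, -0.002, -0.169], [0.003, -1.0, -0.007]]
force: [1.1, -0.1, -0.3]
width: 51.2
```

Call:
drive_tool(
  series=[
    [[0,0.07,0],[0,-0.09,0],15],
    [[0,0,0],[0,0,0],15],
    [[0,0,0],[0,0,0],15],
    [[0,0,0],[0,0,0],15],
  ],
  force=40,
)

```text
time_s: 11.5
tcp_pos: [491.7, 293.0, 79.9]
ee_rot: [[-0.168, 0.003, 0.986], [-0.986, -0.001, -0.168], [0.001, -1.0, 0.003]]
force: [-0.1, 0.0, -0.9]
width: 21.2
```

Call:
drive_tool(
  series=[
    [[0,0,0.5],[0,0,0],15],
    [[0,0,1],[0,0,0],15],
    [[0,0,1],[0,0,0],15],
    [[0,-0.5,1],[0,0,0],15],
    [[0.1,-1,1],[0,0,0],15],
  ],
)

```text
time_s: 11.92
tcp_pos: [489.4, 256.7, 195.1]
ee_rot: [[-0.164, -0.006, 0.986], [-0.986, -0.003, -0.164], [0.004, -1.0, -0.005]]
force: [1.7, -0.1, -0.8]
width: 21.3
```

Call:
drive_tool(
  series=[
    [[0.35,-1,0],[0,0,0],15],
    [[0.35,-1,0],[0,0,0],15],
    [[0.35,-1,0],[0,0,0],15],
    [[0.35,-1,0],[0,0,0],15],
    [[0.35,-1,0],[0,0,0],15],
  ],
)

```text
time_s: 12.33
tcp_pos: [539.1, 129.4, 213.2]
ee_rot: [[-0.158, 0.02, 0.987], [-0.987, 0.001, -0.158], [-0.004, -1.0, 0.019]]
force: [1.2, -0.9, -0.6]
width: 20.9
```

Call:
drive_tool(
  series=[
    [[0.4,-0.9,-0.2],[0,0,0],15],
    [[0.35,-0.6,-0.2],[0,0,0],15],
    [[0,0,0],[0,0,0],15],
  ],
)

```text
time_s: 12.58
tcp_pos: [561.2, 85.4, 209.0]
ee_rot: [[-0.162, 0.028, 0.986], [-0.987, -0.001, -0.162], [-0.004, -1.0, 0.028]]
force: [-1.2, -0.1, -1.2]
width: 21.4
```

Call:
drive_tool(
  series=[
    [[0.15,-0.7,-0.6],[0,0.35,0],15],
    [[0.05,-0.4,-0.6],[0,0,0],15],
    [[0,0,-0.2],[0,0,0],15],
  ],
)

```text
time_s: 12.83
tcp_pos: [568.6, 57.3, 179.5]
ee_rot: [[-0.163, 0.008, 0.987], [-0.987, -0.001, -0.163], [-0.0, -1.0, 0.008]]
force: [1.5, 0.1, -0.7]
width: 21.0
```

Call:
drive_tool(
  series=[
    [[-0.12,0,-0.3],[0,0.1,0],15],
    [[-0.05,0,-0.3],[0,0.05,0],15],
  ],
)

```text
time_s: 13.0
tcp_pos: [564.7, 58.4, 166.0]
ee_rot: [[-0.163, -0.002, 0.987], [-0.987, -0.0, -0.163], [0.001, -1.0, -0.002]]
force: [0.2, -0.1, -0.7]
width: 21.2
```

```bash
python3 - <<'E'
from h import *
st=manip.get_state();p=vision.read_camera('wrist');save(p,'w7.png');print(st['tcp_pos'],st['ee_rot'])
m=np.zeros((400,640),bool);m[203:335,285:355]=True
c=cloud(p,m,st);t=(c-st['tcp_pos'])@st['ee_rot']
s=(t[:,1]>20)&(t[:,1]<90)&(abs(t[:,2])<14)&(abs(t[:,0])<15);t=t[s]
for a in range(20,90,10):
    k=(t[:,1]>a)&(t[:,1]<a+10)
    if k.sum()>5: print(a,k.sum(),np.percentile(t[k][:,2],[3,97]).mean(),np.percentile(t[k][:,0],3)+11)
print(t[:,1].max())
E
```

```text
[564.65146292  58.36549406 166.04548992] [[-1.62888034e-01 -1.61011747e-03  9.86643246e-01]
 [-9.86644289e-01 -4.76044103e-04 -1.62888983e-01]
 [ 7.31956096e-04 -9.99998590e-01 -1.51107131e-03]]
20 284 1.2989228580184395 -0.9610577604554891
30 246 1.2392284903597028 -0.9169836928850614
40 205 1.2279673092962495 -0.9305541318118689
50 224 1.6752919122861591 -1.2825826066448585
60 118 1.7221187500244914 -1.1938127254851398
70 39 0.7144495658184988 -0.9433618366961536
73.97724558277375
```

View pics/w7.png

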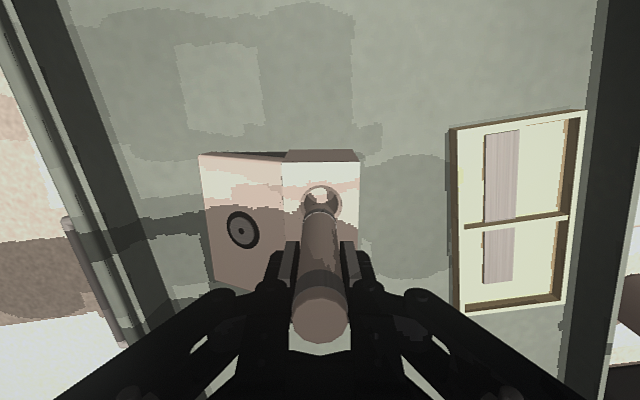

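The stick's lower end at (318,213) lies over the left well mouth at (322,204). Descending as before.

Call:
drive_tool(
  series=[
    [[0.04,-0.02,-0.3],[0,0,0],15],
    [[0.03,0,-0.25],[0,0,0],15],
  ],
)

```text
time_s: 13.22
tcp_pos: [565.8, 59.7, 151.3]
ee_rot: [[-0.161, -0.002, 0.987], [-0.987, -0.0, -0.161], [0.0, -1.0, -0.002]]
force: [0.7, 0.1, -0.4]
width: 21.0
```

Call:
drive_tool(
  series=[
    [[0.02,0,-0.25],[0,0.02,0],15],
  ],
)

```text
time_s: 13.3
tcp_pos: [566.5, 60.3, 144.9]
ee_rot: [[-0.16, -0.003, 0.987], [-0.987, 0.0, -0.16], [0.0, -1.0, -0.003]]
force: [0.6, -0.1, -0.9]
width: 21.1
```

Call:
drive_tool(
  series=[
    [[-0.02,-0.12,-0.15],[0,-0.02,0],15],
  ],
)

```text
time_s: 13.38
tcp_pos: [565.8, 58.0, 140.2]
ee_rot: [[-0.159, -0.002, 0.987], [-0.987, 0.0, -0.159], [-0.0, -1.0, -0.002]]
force: [0.6, 1.0, -1.7]
width: 21.0
```

Call:
drive_tool(
  series=[
    [[-0.01,-0.03,-0.25],[0,-0.02,0],15],
    [[0,-0.03,-0.25],[0,0,0],15],
  ],
)

```text
time_s: 13.55
tcp_pos: [565.8, 56.4, 127.0]
ee_rot: [[-0.158, 0.001, 0.987], [-0.987, 0.0, -0.158], [-0.0, -1.0, 0.001]]
force: [0.1, 0.3, -1.1]
width: 20.9
```

Call:
drive_tool(
  series=[
    [[0,0.02,-0.25],[0,0,0],15],
    [[0,0.02,-0.25],[0,0,0],15],
  ],
)

```text
time_s: 13.72
tcp_pos: [565.7, 57.1, 113.2]
ee_rot: [[-0.159, 0.001, 0.987], [-0.987, 0.0, -0.159], [-0.0, -1.0, 0.001]]
force: [0.0, 0.1, -0.6]
width: 20.9
```

Call:
drive_tool(
  series=[
    [[0,0.02,-0.25],[0,0,0],15],
    [[0,0,-0.15],[0,0,0],15],
  ],
)

```text
time_s: 13.88
tcp_pos: [565.2, 57.6, 101.2]
ee_rot: [[-0.159, -0.0, 0.987], [-0.987, 0.0, -0.159], [-0.0, -1.0, -0.0]]
force: [-0.0, -0.6, -1.0]
width: 21.0
```

Call:
drive_tool(
  series=[
    [[0.02,0,-0.13],[0,0,0],15],
  ],
)

```text
time_s: 13.97
tcp_pos: [565.5, 57.7, 97.2]
ee_rot: [[-0.159, -0.001, 0.987], [-0.987, 0.0, -0.159], [-0.0, -1.0, -0.001]]
force: [0.0, -0.4, 0.6]
width: 21.0
```

Call:
drive_tool(
  series=[
    [[0.02,0,-0.1],[0,0,0],15],
  ],
)

```text
time_s: 14.05
tcp_pos: [565.8, 57.7, 94.1]
ee_rot: [[-0.159, -0.002, 0.987], [-0.987, 0.0, -0.159], [-0.0, -1.0, -0.002]]
force: [0.2, -0.7, -1.0]
width: 20.8
```

Call:
drive_tool(
  series=[
    [[0,0,-0.1],[0,0,0],15],
  ],
)

```text
time_s: 14.13
tcp_pos: [566.5, 57.8, 93.5]
ee_rot: [[-0.159, -0.001, 0.987], [-0.987, 0.0, -0.159], [-0.0, -1.0, -0.001]]
force: [-10.1, 0.0, 30.8]
width: 20.9
```

Call:
drive_tool(
  series=[
    [[0,0,0.05],[0,0,0],50],
    [[0,0,0],[0,0,0],50],
    [[0,0,0],[0,0,0],50],
  ],
)

```text
time_s: 14.38
tcp_pos: [568.1, 57.7, 96.5]
ee_rot: [[-0.159, 0.002, 0.987], [-0.987, -0.0, -0.159], [-0.0, -1.0, 0.002]]
force: [-0.1, -0.2, 0.1]
width: 42.7
```

Call:
drive_tool(
  series=[
    [[0,0,0.5],[0,0,0],55],
    [[0,0,0.8],[0,0,0],55],
    [[0,0,1],[0,0,0],55],
    [[0,0,1],[0,0,0],55],
    [[0,-0.2,1],[0,0,0],55],
  ],
)

```text
time_s: 14.8
tcp_pos: [562.7, 53.7, 203.2]
ee_rot: [[-0.158, -0.012, 0.987], [-0.987, 0.002, -0.158], [0.0, -1.0, -0.012]]
force: [0.2, -0.3, -0.1]
width: 46.9
```

```bash
python3 - <<'E'
from h import *
st=manip.get_state();p=vision.read_camera('wrist');save(p,'w8.png');print(st['tcp_pos'],st['ee_rot'],st['force'])
for r in vision.outline_of(p,'logger_a')[:3]:
    c=cloud(p,r['pixels'],st)
    if len(c): print(r['conf'],r['bbox'],np.percentile(c[:,2],[2,50,90,98]),np.median(c[c[:,2]>np.percentile(c[:,2],98)-5],0))
E
```

```text
[562.71028206  53.6672138  203.24845152] [[-1.58374830e-01 -1.17854035e-02  9.87308725e-01]
 [-9.87379063e-01  1.88963704e-03 -1.58363557e-01]
 [ 7.23276848e-07 -9.99928764e-01 -1.19359316e-02]] [ 0.22210338 -0.3077851  -0.10794541]
0.82 [312.2, 231.1, 340.8, 290.0] [ 63.91301298 115.90225754 124.99575225 125.63701322] [558.95333926   3.1742598  124.56348039]
0.66 [310.9, 172.4, 339.6, 224.5] [ 53.40557183 123.46484479 125.24375429 125.86167717] [567.55488242  59.83741436 124.6770337 ]
```

View pics/w8.png

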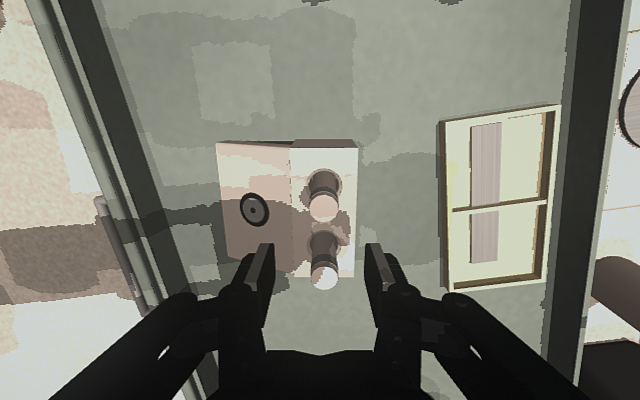

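Both sticks read a top height of about 125.7, so both are home. In the picture their tops are at (323,207) and (323,278). Going to the pen.

Call:
drive_tool(
  series=[
    [[0,0.5,1],[0,0,0],60],
    [[0.2,1,1],[0,-0.1,0],60],
    [[0.2,1,0.6],[0,0,0],60],
    [[0.2,1,0.2],[0,0,0],60],
    [[0.2,1,0],[0,0,0],60],
  ],
)

```text
time_s: 15.32
tcp_pos: [585.4, 164.1, 282.8]
ee_rot: [[-0.168, 0.008, 0.986], [-0.986, -0.001, -0.168], [-0.001, -1.0, 0.008]]
force: [0.6, -1.0, 0.2]
width: 51.3
```

Call:
drive_tool(
  series=[
    [[0.3,1,0],[0,0,0],60],
    [[0.4,1,0],[0,0,0],60],
    [[0.4,0.8,0],[0,0,0],60],
    [[0,0,0],[0,0,0],60],
  ],
)

```text
time_s: 15.65
tcp_pos: [613.1, 242.2, 283.8]
ee_rot: [[-0.165, 0.01, 0.986], [-0.986, 0.001, -0.165], [-0.003, -1.0, 0.009]]
force: [0.3, 0.3, -0.5]
width: 51.0
```

```bash
python3 - <<'E'
from h import *
st=manip.get_state();p=vision.read_camera('wrist');save(p,'w9.png');print(st['tcp_pos'],st['ee_rot'],st['joint_positions'])
for t in ['pen','pen_stand']:
  for r in vision.outline_of(p,t)[:2]:
    c=cloud(p,r['pixels'],st); zt=np.percentile(c[:,2],97);hi=c[:,2]>zt-5
    print(t,r['conf'],r['bbox'],zt,c[hi].mean(0), cv2.minAreaRect(c[hi][:,:2].astype(np.float32)))
    for z in range(65,160,15):
        k=abs(c[:,2]-z)<7
        if k.sum()>5: print(z,k.sum(),c[k].mean(0),cv2.minAreaRect(c[k][:,:2].astype(np.float32)))
crop=cv2.resize(p['img'][100:330,230:430],None,fx=3,fy=2.6,interpolation=cv2.INTER_CUBIC);cv2.imwrite('pics/w9c.png',crop[:,:,::-1])
E
```

```text
[613.05027165 242.21408254 283.82211813] [[-0.16450013  0.00953306  0.98633099]
 [-0.98637273  0.00137383 -0.16452037]
 [-0.00292343 -0.99995362  0.00917715]] [ 1.93573148e-01  3.48403463e-01  1.30100516e+00 -4.87565893e-04
  1.48256460e+00  3.58879122e-01]
pen 0.94 [0.0, 180.3, 83.3, 221.6] 120.10201698817374 [296.06427938 268.90929488 119.00987625] ((296.06451416015625, 269.8576965332031), (19.102916717529297, 4.897007942199707), 85.63423156738281)
65 215 [294.71369064 272.56618484  65.09198519] ((293.3336486816406, 274.9078063964844), (13.799090385437012, 25.984146118164062), 31.121671676635742)
80 238 [294.85930681 272.42858683  79.87093283] ((292.98974609375, 274.71044921875), (13.115897178649902, 25.253435134887695), 30.494783401489258)
95 267 [295.16895    272.06859293  95.03085494] ((294.0868225097656, 273.8627624511719), (12.590789794921875, 23.734621047973633), 25.971832275390625)
110 282 [295.71771662 271.60162684 109.9300744 ] ((294.2060546875, 273.55511474609375), (12.149715423583984, 23.548030853271484), 24.42238426208496)
125 87 [295.95269109 267.75803324 120.4799124 ]
[... 1002 characters left out ...]
6, 19.404064178466797), 86.50231170654297)
140 68 [614.43114211 262.61455779 139.92495679] ((614.551513671875, 262.48736572265625), (0.9454823732376099, 18.64265251159668), 85.75263214111328)
155 458 [613.92720551 253.53904826 150.87874397] ((613.7509155273438, 252.84584045410156), (19.940244674682617, 19.772531509399414), 86.29965209960938)
pen_stand 0.93 [289.0, 126.3, 341.9, 185.9] 60.97429427296261 [615.90185071 258.85226718  59.70225971] ((614.0379638671875, 252.72779846191406), (49.82882308959961, 50.47434616088867), 6.8153252601623535)
65 1152 [615.94579193 258.71700969  59.74000214] ((614.0277709960938, 252.81338500976562), (49.82882308959961, 50.285621643066406), 6.8153252601623535)
```

View pics/w9.png

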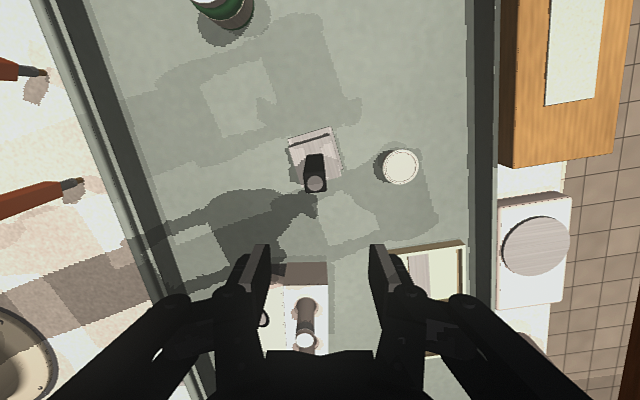

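View pics/w9c.png

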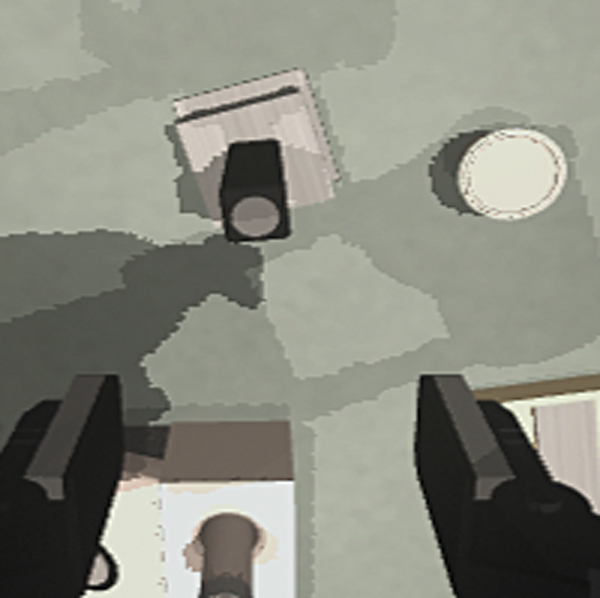

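The pen stands upright at about (612, 252), flats at yaw ≈ -0.075 rad (tool yaw -0.165), top at z=151 as expected. Its cap is at pixel (315,183). I'll turn, align and descend.

Call:
drive_tool(
  series=[
    [[0,0.4,-0.6],[0,0.12,0.6],60],
    [[0,0,-0.7],[0,0,0.4],60],
    [[0,0,-0.7],[0,0,0],60],
    [[0,0,-0.6],[0,0,0],60],
  ],
)

```text
time_s: 16.13
tcp_pos: [614.0, 244.0, 222.7]
ee_rot: [[-0.089, 0.008, 0.996], [-0.996, -0.0, -0.089], [-0.0, -1.0, 0.008]]
force: [0.0, -0.2, 0.1]
width: 51.3
```

Call:
drive_tool(
  series=[
    [[0,0,0],[0,0,0],60],
  ],
)

```text
time_s: 16.22
tcp_pos: [612.0, 242.2, 218.9]
ee_rot: [[-0.091, 0.001, 0.996], [-0.996, -0.002, -0.091], [0.002, -1.0, 0.001]]
force: [-0.4, -0.1, -0.6]
width: 51.6
```

Call:
drive_tool(
  series=[
    [[0,0.4,-0.5],[0,0,0.2],60],
    [[0,0.1,-0.6],[0,0,0],60],
  ],
)

```text
time_s: 16.38
tcp_pos: [613.8, 253.2, 194.4]
ee_rot: [[-0.077, 0.007, 0.997], [-0.997, -0.001, -0.077], [0.0, -1.0, 0.007]]
force: [-0.4, 1.0, -0.1]
width: 51.2
```

Call:
drive_tool(
  series=[
    [[0,0,-0.2],[0,0,0],60],
  ],
)

```text
time_s: 16.47
tcp_pos: [612.9, 253.2, 187.7]
ee_rot: [[-0.077, 0.005, 0.997], [-0.997, -0.001, -0.077], [0.001, -1.0, 0.005]]
force: [0.6, -0.1, -0.0]
width: 51.1
```

Call:
drive_tool(
  series=[
    [[-0.03,-0.05,-0.5],[0,0.05,0],60],
    [[0,0,-0.5],[0,0.05,0],60],
  ],
)

```text
time_s: 16.63
tcp_pos: [613.3, 252.3, 163.9]
ee_rot: [[-0.076, 0.001, 0.997], [-0.997, -0.0, -0.076], [0.0, -1.0, 0.001]]
force: [-0.8, -0.4, -0.9]
width: 51.3
```

Call:
drive_tool(
  series=[
    [[0,0,-0.5],[0,0.05,0],60],
    [[0,0,-0.5],[0,0.05,0],60],
  ],
)

```text
time_s: 16.8
tcp_pos: [613.8, 252.2, 137.5]
ee_rot: [[-0.076, -0.006, 0.997], [-0.997, 0.0, -0.076], [0.0, -1.0, -0.006]]
force: [0.3, -0.0, -0.1]
width: 50.7
```

Call:
drive_tool(
  series=[
    [[-0.04,0,-0.5],[0,-0.04,0],60],
    [[-0.02,0,-0.3],[0,-0.02,0],60],
    [[0,0,-0.1],[0,0,0],60],
  ],
)

```text
time_s: 17.05
tcp_pos: [610.7, 251.5, 109.0]
ee_rot: [[-0.077, -0.007, 0.997], [-0.997, -0.001, -0.077], [0.002, -1.0, -0.007]]
force: [0.4, -0.0, 0.4]
width: 51.3
```

Call:
drive_tool(
  series=[
    [[0.05,0.01,0.06],[0,-0.09,0],60],
    [[0,0,0],[0,0,0],60],
  ],
)

```text
time_s: 17.22
tcp_pos: [611.5, 251.6, 109.0]
ee_rot: [[-0.077, -0.001, 0.997], [-0.997, -0.001, -0.077], [0.002, -1.0, -0.001]]
force: [0.2, 0.6, 0.3]
width: 51.1
```

Call:
drive_tool(
  series=[
    [[0,0,0],[0,0,0],10],
    [[0,0,0],[0,0,0],10],
    [[0,0,0],[0,0,0],10],
    [[0,0,0],[0,0,0],10],
  ],
  force=60,
)

```text
time_s: 17.55
tcp_pos: [613.1, 252.0, 111.6]
ee_rot: [[-0.077, 0.003, 0.997], [-0.997, -0.001, -0.077], [0.0, -1.0, 0.003]]
force: [0.1, -1.4, -1.0]
width: 19.7
```

Call:
drive_tool(
  series=[
    [[0,0,0.3],[0,0,0],10],
    [[0,0,0.4],[0,0,0],10],
  ],
)

```text
time_s: 17.72
tcp_pos: [611.7, 251.7, 128.2]
ee_rot: [[-0.077, -0.001, 0.997], [-0.997, -0.001, -0.077], [0.001, -1.0, -0.001]]
force: [-1.1, -0.6, -0.3]
width: 19.3
```

Call:
drive_tool(
  series=[
    [[0,0,0.4],[0,0,0],10],
    [[0,0,0.4],[0,0,0],10],
  ],
)

```text
time_s: 17.88
tcp_pos: [611.8, 251.7, 150.6]
ee_rot: [[-0.077, -0.001, 0.997], [-0.997, -0.001, -0.077], [0.001, -1.0, -0.0]]
force: [-0.5, -0.2, -1.6]
width: 19.3
```

The pen is clear of the stand. Moving towards the disc while tilting 25°.

Call:
drive_tool(
  series=[
    [[0,0,0.8],[0,0,0],10],
    [[0,-0.3,1],[0,0,0],10],
    [[-0.5,-0.8,0.8],[-0.1,-0.67,-0.12],10],
    [[-0.7,-0.85,0.3],[-0.1,-0.67,-0.12],10],
    [[-0.7,-0.85,0.2],[-0.1,-0.67,-0.12],10],
  ],
)

```text
time_s: 18.3
tcp_pos: [568.3, 182.1, 238.3]
ee_rot: [[-0.105, 0.174, 0.979], [-0.994, -0.026, -0.102], [0.008, -0.984, 0.176]]
force: [0.6, -0.9, -0.9]
width: 19.4
```

Call:
drive_tool(
  series=[
    [[-0.7,-0.85,0],[-0.1,-0.67,-0.12],10],
    [[-0.7,-0.85,0],[-0.1,-0.67,-0.12],10],
    [[-0.7,-0.85,0],[-0.1,-0.67,-0.12],10],
    [[-0.7,-0.85,0],[-0.1,-0.67,-0.12],10],
  ],
)

```text
time_s: 18.63
tcp_pos: [498.3, 94.1, 248.3]
ee_rot: [[-0.146, 0.401, 0.904], [-0.989, -0.07, -0.129], [0.012, -0.914, 0.407]]
force: [-0.1, -0.6, 0.4]
width: 19.1
```

```bash
cat > tgt.py <<'E'
from h import *
from scipy.spatial.transform import Rotation as Ro
yaw=-0.155;th=np.radians(25)
d=np.array([np.cos(yaw),np.sin(yaw),0]);up=np.array([0,0,1.])
n=-d*np.sin(th)+up*np.cos(th)
RT=np.stack([np.cross(-n,d*np.cos(th)+up*np.sin(th)),-n,d*np.cos(th)+up*np.sin(th)],1)
def need(T,st=None):
    st=st or manip.get_state()
    dp=(np.array(T)-st['tcp_pos'])/25
    rv=Ro.from_matrix(RT@np.array(st['ee_rot']).T).as_rotvec()/0.08
    print('tcp',np.round(st['tcp_pos'],1),'f',np.round(st['force'],1),'shift',np.round(dp,2),'turn',np.round(rv,2))
E
python3 -c "
from tgt import *
print(RT,n);need(np.array([492,40,47.8])+n*170)"
```

```text
[[-1.54380099e-01  4.17551716e-01  8.95442544e-01]
 [-9.88011531e-01 -6.52438492e-02 -1.39915886e-01]
 [ 6.93889390e-18 -9.06307787e-01  4.22618262e-01]] [-0.41755172  0.06524385  0.90630779]
tcp [498.3  94.1 248.3] f [-0.1 -0.6  0.4] shift [-3.09 -1.72 -1.86] turn [ 0.11 -0.24 -0.1 ]
```

Call:
drive_tool(
  series=[
    [[-0.8,-0.4,-0.4],[0.1,-0.1,-0.1],10],
    [[-0.8,-0.4,-0.4],[0,-0.1,0],10],
    [[-0.8,-0.4,-0.4],[0,0,0],10],
    [[-0.6,-0.4,-0.4],[0,0,0],10],
    [[0,0,0],[0,0,0],10],
  ],
)

```text
time_s: 19.05
tcp_pos: [417.2, 50.9, 211.6]
ee_rot: [[-0.156, 0.425, 0.891], [-0.988, -0.069, -0.14], [0.002, -0.902, 0.431]]
force: [-0.2, 0.5, -1.3]
width: 19.0
```

```bash
python3 - <<'E'
from tgt import *
st=manip.get_state();p=vision.read_camera('wrist');save(p,'w10.png')
need(np.array([492,40,47.8])+n*170,st)
for t in ['disc','pen_point','pen']:
  for r in vision.pinpoint(p,t)[:2]: print(t,r['conf'],np.round(r['position'],1))
import pickle;pickle.dump((p,st),open('w10.pkl','wb'))
E
```

```text
tcp [417.2  50.9 211.6] f [-0.2  0.5 -1.3] shift [ 0.15  0.01 -0.39] turn [0.04 0.11 0.03]
disc 0.82 [318.5 176.2]
disc 0.47 [358.9 140.4]
pen_point 0.38 [318.4 207.6]
pen 0.72 [357.3 189.2]
pen 0.66 [316.5 232.6]
```

View pics/w10.png

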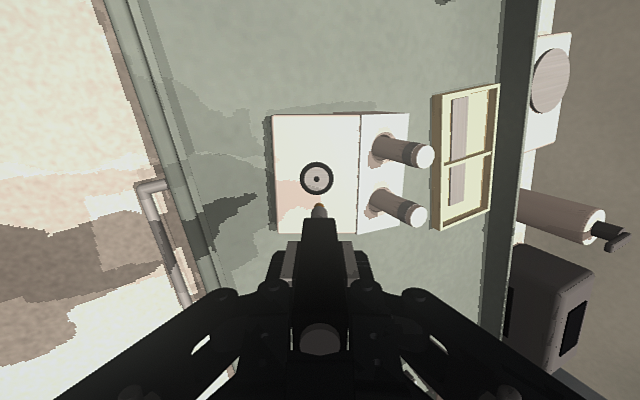

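The disc is at (317,178) facing the camera, with the brass tip at about (318,206). I'll fit the slope plane, disc centre and pen axis from this frame.

```bash
cat > an.py <<'E'
from tgt import *
import sys
def ana(p,st,box,dark=90,draw=None):
    u0,v0,u1,v1=box  # slope box
    R0=np.array(st['ee_rot']);o=np.array(st['tcp_pos'])
    m=np.zeros((400,640),bool);m[v0:v1,u0:u1]=True
    c=cloud(p,m,st);c=c[(c[:,2]>26)&(c[:,2]<62)]
    c0=np.median(c,0)
    for _ in range(4):
        q=c-c.mean(0);nn=np.linalg.svd(q,full_matrices=False)[2][2];nn*=np.sign(nn[2]);r=q@nn;c=c[abs(r)<max(1.0,2*np.median(abs(r)))]
    print('slope normal',np.round(nn,4),'tilt',np.degrees(np.arccos(nn[2])),'yaw',np.arctan2(-nn[1],-nn[0]),len(c))
    return nn,c.mean(0)
def on_plane(p,uv,nn,c0,st):
    o,d=ray(p,uv,st);return o+d*((c0-o)@nn)/(d@nn)
E
python3 - <<'E'
from an import *
import pickle
p,st=pickle.load(open('w10.pkl','rb'))
nn,c0=ana(p,st,(278,120,352,196))
g=cv2.cvtColor(p['img'],cv2.COLOR_RGB2GRAY)
# rim ellipse
sub=((g<90)).astype(np.uint8);sub[:155]=0;sub[202:]=0;sub[:,:295]=0;sub[:,340:]=0
cs,_=cv2.findContours(sub,cv2.RETR_EXTERNAL,cv2.CHAIN_APPROX_NONE);cc=max(cs,key=cv2.contourArea);e=cv2.fitEllipse(cc);print('rim',e)
dm=sub.copy();dm[:173]=0;dm[184:]=0;dm[:,:311]=0;dm[:,323:]=0
w=(255-g.astype(float))*dm;vv,uu=np.nonzero(dm);print('dot',uu.mean(),vv.mean(),len(uu))
D=on_plane(p,[uu.mean(),vv.mean()],nn,c0+nn*2,st);print('disc world',D,'in tool',(D-st['tcp_pos'])@st['ee_rot'])
R0=np.array(st['ee_rot']);o=np.array(st['tcp_pos'])
for off in [(0,0),(-1.1,1.35)]:
    for y in (97,66.6,50.6): print(off,y,proj(p,o+R0@np.array([off[0],y,off[1]]),st))
# pen axis
m=np.zeros((400,640),bool);m[200:345,285:350]=True
t=(cloud(p,m,st)-o)@R0;t=t[(abs(t[:,2])<14)&(abs(t[:,0])<14)&(t[:,1]<100)&(t[:,1]>-45)]
for a in [-40,-30,20,30,40,50,60,70,80,90]:
    k=(t[:,1]>a)&(t[:,1]<a+10)
    if k.sum()>4: print(a,k.sum(),np.percentile(t[k][:,2],[4,50,96]).round(2),np.percentile(t[k][:,0],[5,50]).round(2))
print(t[:,1].max())
crop=cv2.resize(p['img'][150:270,260:380],None,fx=5,fy=5,interpolation=cv2.INTER_CUBIC);cv2.imwrite('pics/w10c.png',crop[:,:,::-1])
E
```

```text
slope normal [-0.4185  0.0676  0.9057] tilt 25.079264386408745 yaw -0.16007299879208717 4237
rim ((316.0223083496094, 178.01974487304688), (31.879169464111328, 32.31102752685547), 76.09266662597656)
dot 316.09090909090907 178.9090909090909 22
disc world [492.50623351  39.01093398  46.81851528] in tool [ -0.36589205 181.60198239  -2.22648522]
(0, 0) 97 [318.04015103 207.18042894]
(0, 0) 66.6 [317.94314118 222.5290353 ]
(0, 0) 50.6 [317.88031965 232.46846946]
(-1.1, 1.35) 97 [319.76754299 205.85434432]
(-1.1, 1.35) 66.6 [319.91233446 221.04270117]
(-1.1, 1.35) 50.6 [320.00612985 230.88166461]
-40 1973 [-10.26   0.3   10.11] [-11.24  -9.47]
-30 1074 [-11.11  -0.47  12.23] [-12.43 -10.41]
20 283 [-8.14  0.71  9.78] [-11.26 -10.75]
30 243 [-8.28  0.71  9.83] [-11.3  -10.86]
40 188 [-8.25  0.72  9.75] [-11.29 -10.81]
60 72 [-4.06  0.73  4.96] [-7.26 -6.51]
70 83 [-4.3   0.74  6.33] [-7.2  -6.28]
80 22 [-3.85  1.48  5.09] [-6.99 -5.2 ]
90 17 [-3.07 -0.01  3.59] [-5.07 -4.25]
94.81499983395642
```

View pics/w10c.png

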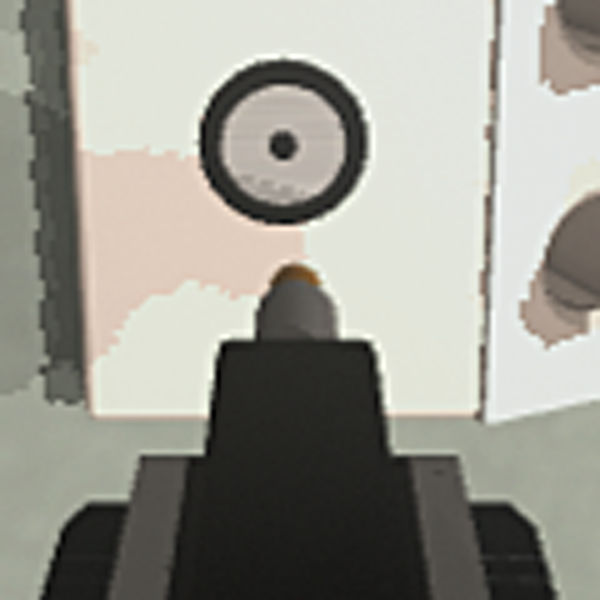

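```bash
cat >> tgt.py <<'E'
D=np.array([492.5,39.0,46.8]);tip=np.array([-1.1,0,0.75])
def hover(h,st=None): need(D-RT@(tip+[0,97+h,0]),st)
E
python3 -c "
from tgt import *
hover(20);hover(0)"
```

```text
tcp [421.3  51.7 215.5] f [ 0.3 -0.4  0.2] shift [ 0.86 -0.24 -2.52] turn [0.04 0.19 0.01]
tcp [421.3  51.7 215.5] f [ 0.3 -0.4  0.2] shift [ 1.19 -0.29 -3.24] turn [0.04 0.19 0.01]
```

Call:
drive_tool(
  series=[
    [[0.2,-0.06,-0.5],[0.02,0.1,0],10],
    [[0.2,-0.06,-0.5],[0,0.05,0],10],
    [[0.2,-0.06,-0.5],[0,0.03,0],10],
    [[0.1,0,-0.3],[0,0,0],10],
    [[0,0,0],[0,0,0],10],
  ],
)

```text
time_s: 19.67
tcp_pos: [446.3, 48.7, 176.4]
ee_rot: [[-0.15, 0.427, 0.891], [-0.989, -0.066, -0.135], [0.001, -0.902, 0.433]]
force: [-0.6, -0.2, -1.0]
width: 19.0
```

```bash
python3 -c "
from tgt import *
hover(20);hover(0)"
```

```text
tcp [446.3  48.7 176.4] f [-0.6 -0.2 -1. ] shift [-0.14 -0.12 -0.96] turn [ 0.04  0.13 -0.05]
tcp [446.3  48.7 176.4] f [-0.6 -0.2 -1. ] shift [ 0.19 -0.17 -1.68] turn [ 0.04  0.13 -0.05]
```

Call:
drive_tool(
  series=[
    [[-0.1,-0.07,-0.5],[0.03,0.13,-0.05],10],
    [[-0.05,-0.05,-0.4],[0,0,0],10],
  ],
)

```text
time_s: 19.83
tcp_pos: [445.6, 46.1, 156.6]
ee_rot: [[-0.153, 0.422, 0.894], [-0.988, -0.066, -0.138], [0.0, -0.904, 0.427]]
force: [0.9, -0.8, -2.1]
width: 19.4
```

```bash
python3 - <<'E'
from an import *
import pickle
st=manip.get_state();p=vision.read_camera('wrist');save(p,'w11.png')
hover(20,st)
pickle.dump((p,st),open('w11.pkl','wb'))
crop=cv2.resize(p['img'][120:270,240:390],None,fx=4,fy=4,interpolation=cv2.INTER_CUBIC);cv2.imwrite('pics/w11c.png',crop[:,:,::-1])
E
```

```text
tcp [445.6  46.1 156.6] f [ 0.9 -0.8 -2.1] shift [-0.11 -0.02 -0.16] turn [ 0.02  0.06 -0.02]
```

View pics/w11c.png

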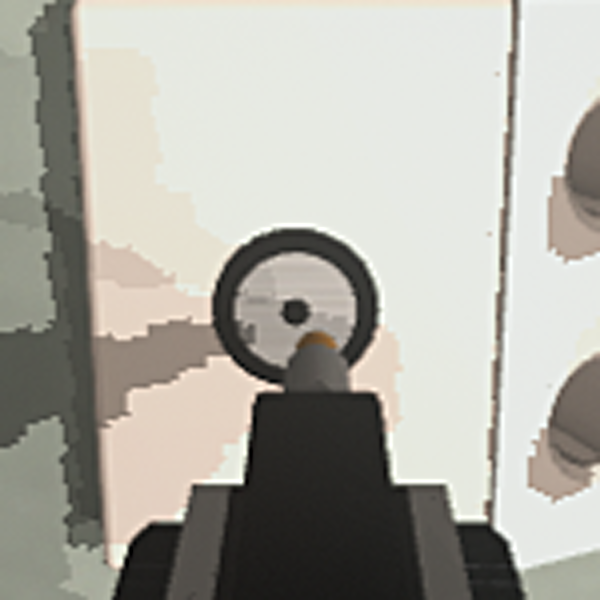

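The dot is at pixel (313.8,197.8) and the brass tip at (319.5,205), still about 20 mm above. I'll recompute from this closer frame.

```bash
python3 - <<'E'
from an import *
import pickle
p,st=pickle.load(open('w11.pkl','rb'))
nn,c0=ana(p,st,(262,124,364,180))
for uv in [(313.6,197.8)]:
    Dd=on_plane(p,uv,nn,c0+nn*2,st);print('disc',Dd,(Dd-st['tcp_pos'])@st['ee_rot'])
R0=np.array(st['ee_rot']);o=np.array(st['tcp_pos'])
m=np.zeros((400,640),bool);m[200:345,285:350]=True
t=(cloud(p,m,st)-o)@R0;t=t[(abs(t[:,2])<14)&(abs(t[:,0])<14)&(t[:,1]<100)&(t[:,1]>15)]
for a in [20,30,40,50,60,70,80,90]:
    k=(t[:,1]>a)&(t[:,1]<a+10)
    if k.sum()>4: print(a,k.sum(),np.percentile(t[k][:,2],[4,50,96]).round(2),np.percentile(t[k][:,0],[5,50]).round(2))
for off in [(0,0),(-1.1,.75)]: print(off,proj(p,o+R0@np.array([off[0],97,off[1]]),st))
E
```

```text
slope normal [-0.4183  0.0652  0.906 ] tilt 25.047609628943547 yaw -0.1545780374933386 4813
disc [492.70225889  38.9220395   46.80521992] [ -0.17121129 119.63878998  -3.82294151]
20 291 [-8.2   0.71  9.69] [-11.22 -10.77]
30 242 [-8.18  1.    9.93] [-11.2  -10.83]
40 186 [-8.23  0.73  9.71] [-11.23 -10.84]
50 5 [-0.37  1.39  8.79] [-9.49 -7.07]
60 77 [-3.98  0.74  5.5 ] [-7.18 -6.49]
70 82 [-4.86  0.75  5.8 ] [-7.16 -6.2 ]
80 19 [-2.63  0.76  5.52] [-6.98 -5.21]
90 18 [-3.05  0.76  4.06] [-5.23 -4.72]
(0, 0) [318.02561868 207.17223793]
(-1.1, 0.75) [318.98395616 205.84717826]
```

Call:
drive_tool(
  series=[
    [[-0.05,-0.02,-0.3],[0.02,0.06,-0.02],10],
    [[0.05,-0.02,-0.2],[0,0,0],10],
  ],
)

```text
time_s: 20.05
tcp_pos: [445.0, 45.2, 142.2]
ee_rot: [[-0.154, 0.416, 0.896], [-0.988, -0.064, -0.14], [-0.001, -0.907, 0.421]]
force: [-0.1, -0.2, -0.4]
width: 19.1
```

```bash
python3 -c "
from tgt import *
hover(6);hover(0)"
```

```text
tcp [445.   45.2 142.2] f [-0.1 -0.2 -0.4] shift [ 0.15 -0.02 -0.1 ] turn [-0.01 -0.03 -0.  ]
tcp [445.   45.2 142.2] f [-0.1 -0.2 -0.4] shift [ 0.25 -0.03 -0.31] turn [-0.01 -0.03 -0.  ]
```

Call:
drive_tool(
  series=[
    [[0.12,-0.01,-0.05],[-0.01,-0.03,0],10],
    [[0,0,0],[0,0,0],10],
  ],
)

```text
time_s: 20.22
tcp_pos: [448.1, 44.9, 140.0]
ee_rot: [[-0.154, 0.417, 0.896], [-0.988, -0.065, -0.14], [-0.0, -0.907, 0.422]]
force: [-0.8, 0.8, -0.9]
width: 19.2
```

```bash
python3 - <<'E'
from an import *
st=manip.get_state();hover(6,st);hover(0,st)
p=vision.read_camera('wrist')
crop=cv2.resize(p['img'][140:260,260:380],None,fx=5,fy=5,interpolation=cv2.INTER_CUBIC);cv2.imwrite('pics/w12c.png',crop[:,:,::-1])
E
```

```text
tcp [448.1  44.9 140. ] f [-0.8  0.8 -0.9] shift [ 0.02 -0.01 -0.01] turn [-0.   -0.01 -0.  ]
tcp [448.1  44.9 140. ] f [-0.8  0.8 -0.9] shift [ 0.12 -0.02 -0.23] turn [-0.   -0.01 -0.  ]
```

View pics/w12c.png

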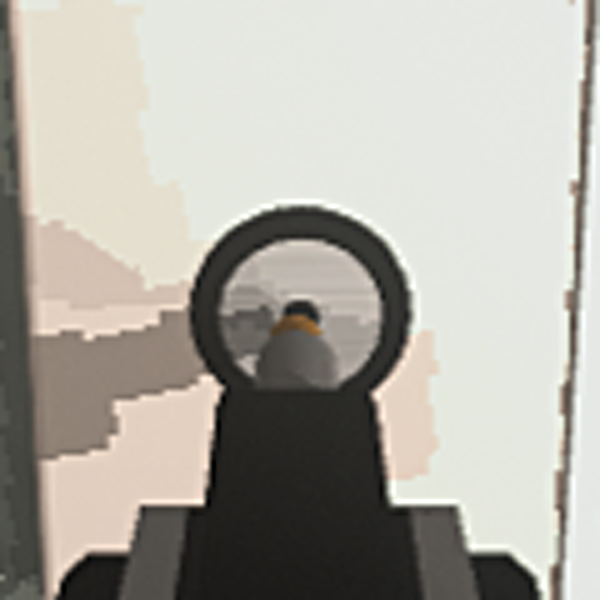

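The tip at crop (297,318) sits just in front of the disc's dot at (300,310), so it's well centred. Approaching along the normal.

Call:
drive_tool(
  series=[
    [[0.07,-0.01,-0.12],[0,-0.01,0],10],
  ],
)

```text
time_s: 20.35
tcp_pos: [450.3, 44.7, 137.9]
ee_rot: [[-0.154, 0.419, 0.895], [-0.988, -0.065, -0.14], [-0.0, -0.906, 0.424]]
force: [-0.7, 0.1, -0.1]
width: 19.5
```

Call:
drive_tool(
  series=[
    [[0.04,-0.01,-0.07],[0,0,0],10],
  ],
)

```text
time_s: 20.43
tcp_pos: [451.6, 44.4, 136.2]
ee_rot: [[-0.154, 0.42, 0.895], [-0.988, -0.065, -0.14], [-0.0, -0.905, 0.425]]
force: [0.3, 0.0, -1.6]
width: 19.1
```

```bash
python3 -c "
from tgt import *
hover(0);hover(-6)
f=[manip.get_state()['force'] for _ in range(5)];print(f, np.mean(f,0)@n)"
```

```text
tcp [451.6  44.4 136.2] f [ 0.3  0.  -1.6] shift [-0.02 -0.   -0.07] turn [ 0.    0.03 -0.  ]
tcp [451.6  44.4 136.2] f [ 0.3  0.  -1.6] shift [ 0.08 -0.02 -0.29] turn [ 0.    0.03 -0.  ]
[array([ 0.29161643,  0.00392005, -1.62722576]), array([ 0.29161643,  0.00392005, -1.62722576]), array([ 0.29161643,  0.00392005, -1.62722576]), array([ 0.29161643,  0.00392005, -1.62722576]), array([ 0.29161643,  0.00392005, -1.62722576])] -1.5962765556663188
```

Call:
drive_tool(
  series=[
    [[0,-0.01,-0.08],[0,0.02,0],10],
  ],
)

```text
time_s: 20.52
tcp_pos: [452.2, 44.1, 134.5]
ee_rot: [[-0.154, 0.419, 0.895], [-0.988, -0.065, -0.139], [0.0, -0.906, 0.424]]
force: [0.1, -0.2, 0.9]
width: 19.6
```

Call:
drive_tool(
  series=[
    [[0.03,-0.01,-0.06],[0,0,0],10],
  ],
)

```text
time_s: 20.6
tcp_pos: [453.0, 43.8, 133.0]
ee_rot: [[-0.154, 0.419, 0.895], [-0.988, -0.065, -0.139], [-0.0, -0.906, 0.424]]
force: [-2.2, 0.6, 0.7]
width: 19.1
```

```bash
python3 -c "
from tgt import *
hover(0);hover(-6)
st=manip.get_state();print(st['force']@n, -(st['tcp_pos']-(D-RT@(tip+[0,97,0])))@n)"
```

```text
tcp [453.   43.8 133. ] f [-2.2  0.6  0.7] shift [-0.07  0.02  0.05] turn [ 0.    0.02 -0.01]
tcp [453.   43.8 133. ] f [-2.2  0.6  0.7] shift [ 0.03  0.   -0.16] turn [ 0.    0.02 -0.01]
1.5811286682280319 2.037714075608002
```

Call:
drive_tool(
  series=[
    [[0.01,0,-0.07],[0,0.02,0],10],
    [[0,0,0],[0,0,0],10],
  ],
)

```text
time_s: 20.77
tcp_pos: [453.8, 43.8, 131.6]
ee_rot: [[-0.154, 0.419, 0.895], [-0.988, -0.065, -0.139], [0.0, -0.906, 0.424]]
force: [-2.6, 0.5, 1.5]
width: 19.4
```

```bash
cat > chk.py <<'E'
from tgt import *
st=manip.get_state();hover(-6,st);print('fn',st['force']@n,'depth past nominal',-(st['tcp_pos']-(D-RT@(tip+[0,97,0])))@n,'ang deg',np.degrees(np.arccos(-np.array(st['ee_rot'])[:,1]@n)))
E
python3 chk.py
```

```text
tcp [453.8  43.8 131.6] f [-2.6  0.5  1.5] shift [-0.01  0.01 -0.1 ] turn [ 0.    0.01 -0.  ]
fn 2.510511538361024 depth past nominal 3.714812989797176 ang deg 0.06501966544966599
```

```bash
python3 - <<'E'
from tgt import *
F=[];P=[]
for i in range(10):
    p=vision.read_camera('scene' if i else 'wrist'); 
    if i==0: w=p
    s=manip.get_state();F.append(s['force']@n);P.append(-(s['tcp_pos']-(D-RT@(tip+[0,97,0])))@n)
print(np.round(F,2),np.mean(F),np.std(F),np.round(P,2))
hover(-6)
crop=cv2.resize(w['img'][140:260,260:380],None,fx=5,fy=5,interpolation=cv2.INTER_CUBIC);cv2.imwrite('pics/w13c.png',crop[:,:,::-1])
E
```

```text
[2.58 2.17 0.92 1.77 1.17 1.99 1.72 2.71 2.09 0.88] 1.7996360999908387 0.6092459712203608 [3.64 3.59 3.58 3.56 3.55 3.56 3.57 3.57 3.58 3.6 ]
tcp [453.7  43.8 131.6] f [0.2 0.2 1. ] shift [-0.    0.01 -0.11] turn [ 0.    0.01 -0.01]
```

View pics/w13c.png

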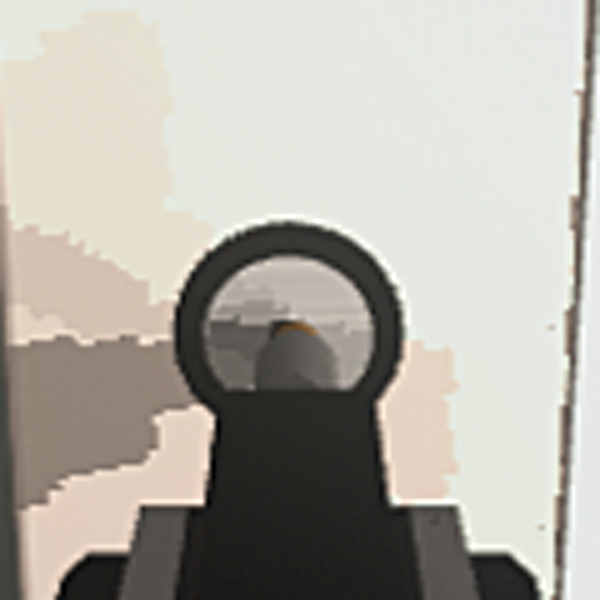

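The mean normal force is 1.8 N. Adding about 0.6 N of pen weight gives 2.4 N at the tip, or about 3.7 mm pushed in, and the position says 3.6 mm. They agree, so I'll go 2.4 mm further.

Call:
drive_tool(
  series=[
    [[0.03,0,-0.09],[0,0.01,0],10],
  ],
)

```text
time_s: 21.35
tcp_pos: [454.6, 43.8, 129.7]
ee_rot: [[-0.154, 0.419, 0.895], [-0.988, -0.065, -0.139], [0.0, -0.906, 0.424]]
force: [-1.9, 0.0, 2.1]
width: 19.4
```

```bash
cat > av.py <<'E'
from tgt import *
F=[];P=[]
for i in range(14):
    p=vision.read_camera('scene' if i else 'wrist')
    if i==0: w=p
    s=manip.get_state();F.append(s['force']@n);P.append(-(s['tcp_pos']-(D-RT@(tip+[0,97,0])))@n)
print(np.round(F,2),np.mean(F),np.std(F),np.round(P,2),s['time_s'])
hover(-6)
save(p,'sf.png');save(w,'wf.png')
E
python3 av.py; python3 chk.py
```

```text
[2.42 1.41 2.24 3.01 1.76 3.37 2.39 1.95 2.53 1.78 3.53 2.87 3.13 2.38] 2.482611348236994 0.6137824050554244 [6.17 6.05 5.97 5.92 5.9  5.88 5.87 5.86 5.86 5.86 5.88 5.88 5.88 5.89] 22.05
tcp [454.6  43.8 129.5] f [-0.1 -0.1  2.6] shift [-0.04  0.01 -0.02] turn [ 0.    0.01 -0.  ]
tcp [454.6  43.8 129.5] f [-0.1 -0.1  2.6] shift [-0.04  0.01 -0.02] turn [ 0.    0.01 -0.  ]
fn 2.3763098467054835 depth past nominal 5.889416749507054 ang deg 0.04144443499655446
```

View pics/wf.png

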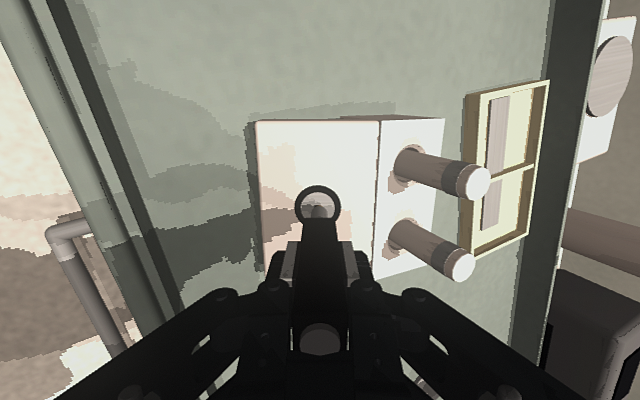

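View pics/sf.png

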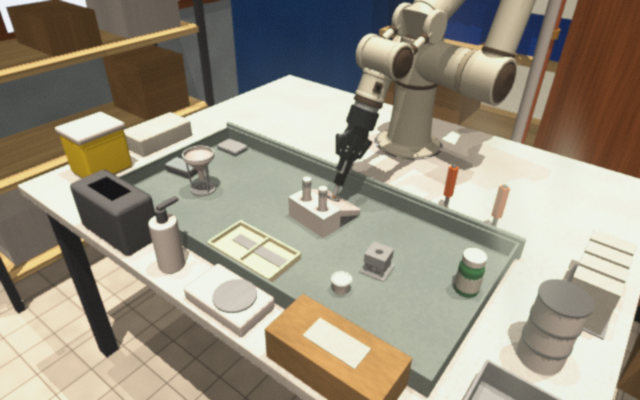

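Wrist view: the pen's nose is on the disc at (317,207), and both sticks are upright in their wells, with tops at (480,182) and (462,265). Scene view: the stand is empty and the other items haven't moved. Handing in.

```bash
python3 -c "
from rig import job_done
print(job_done())"
```

```text
the job is handed in; nothing more can be done
None
```

The job is handed in, at about 22 s of the 64 s allowed. Both logger sticks are seated and released, and the pen was still held pressed on the disc at hand-in.

- **Sticks:** After release, both tops measured about z = 125.7 mm (126 expected when fully home). Both still stand upright in the last pictures.
- **Pen:** My last check put it within 0.1° of square to the sloping face. That is the tool's tilt against the fitted face; the pen itself looked straight in the grip to about half a degree.
- **Tip press:** The tip is pushed in about 5.9 mm going by position. The force gives about 6.4 mm (mean 2.5 N measured plus roughly 0.6 N for the pen's weight, with readings scattering by ±0.6 N).
- **Centring:** The tip is about 1 mm off the disc's centre. I left that, because sliding it under contact could have tilted the pen.
- **Other checks:** The highest force I read was about 32 N at the wrist, when the sticks touched the well floors. The bystanders and the orange look-alikes show no change in the last scene picture, by eye.

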